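# Load and index the dosing table

## Robot

A 6-joint arm with a two-finger parallel gripper is mounted at the origin on the work surface. World frame = base frame: x ahead of the robot, y to its left, z up, the work surface at z = 0. Lengths are in m, angles in rad, forces in N, time in s.
With the tool pointing down it reaches from about 0.3 to 0.875 m from the base axis. Payload 6.4 kg.
Tool frame: the origin (TCP) lies at the very end of the fingers, on their centre line; the grasp point (between the pads) lies 19 mm behind it; z points along the fingers, y is the direction in which the jaws open and shut (so a half turn about z gives the same grasp; the last joint's range is limited). The gripper opens to 85 mm and grips with 20 to 120 N. Pads are 22 mm wide; open, the fingers measure 114 mm over their backs; the gripper's body (76 mm by 85 mm) begins 54 mm behind the grasp point. The pads swing forward as they close: fully open they stand 13 mm farther back than shut.
Start: joints at [1.002, 0.181, 1.607, -0, 1.354, -0.206], TCP at [0.204, 0.538, 0.231] pointing down, gripper open.
Joint ranges: [-2.99, 2.99], [-0.89, 2.07], [0.3, 2.58], [-1.14, 4.28], [0, 2.63], [-3.12, 3.12]. Speed limits (rad/s): [2.57, 2.57, 3.01, 3.14, 3.14, 3.14].

## Interface

Orientations are given as a unit quaternion [w, x, y, z].
In Python, from bench import * gives the robot as it stands.
- The arm moves only by the tool arm_command, never from a script. Its argument "motion" is text: rows parted by semicolons, each of 7 numbers parted by spaces: the shift along the tool's x, y, z in units of 0.2 m (1.0 is 0.2 m), then the turn, a rotation vector about the tool's x, y, z in units of 60 degrees (1.0 is 60 degrees), then the opening, from 0 (shut) to 1 (fully open). In form: tx ty tz ax ay az grip; .... A call has 1 to 10 rows; each row shifts and turns the pose as measured when the row begins, along the tool's axes as they then stand; what a row does not reach is not made up. A row lasts 1/12 s, in which the tool goes at most 41.7 mm and 7.16 degrees, less where a joint would pass 70% of its speed; a pose out of reach is approached as far as the arm can. A call with a number of a shift or a turn outside -1 to 1 is refused whole. A call with a gripper value outside its range is refused whole. The fingers move at their own pace and stop on an object; the grip force is fixed at half the most. Time passes only in rows, so rows that do not move let the fingers close. It gives the time, the measured TCP pose, the force and the opening at its end, in the units of the state.
- get_obs(): the state, without advancing time (a new reading comes with each control period).
- camera(name): name is "scene" or "side" or "wrist"; returns a dict with "img" (480x640x3 uint8, red, green, blue), "intrinsics" (3x3 intrinsics, pixels), "pose" (4x4, takes a point from camera to world coordinates); the wrist camera has in their place "mount" (4x4, takes a point from camera to tool coordinates, whose origin is the TCP and whose axes are the flange's). Camera axes: x right, y down, z forward; pixel columns grow to the right and rows downward; lengths in m; the calibration is good to about 2 mm. A picture is of the moment at which its call begins: read the wrist's pose just before it. There is no depth.
- hand_in(): hands the job in, once; it reports no verdict.
Trained networks look in the newest picture that a camera, given by its name, has taken for a name from the list of things; names that differ only in an ending like _2 or _b are one class to them, and where a whole thing is asked for, a point or a joint stands for the part that bears it (a point fixed in the world has none). Each returns a list of dicts, best first, with "conf" (0 to 1); they miss things now and then, are a little off and sometimes report something else, mostly with a low value. They report only what shows in the picture. A call takes as long as a camera call. They do not tell look-alikes from the thing itself.
- search_frame(camera, target): "box" ([left, top, right, bottom] in pixels, round what is visible of it).
The state is a dict: "time_s": time; "q": joint angles; "dq": joint speeds; "joint_efforts": joint torques, N m; "eef_pos": TCP position; "eef_rot": TCP orientation; "wrist_force": force on the tool from outside, world axes, zero at the start; "torque": the same for the moment, N m; "opening": opening from 0.0 (shut) to 1.0 (fully open).
Only numpy, scipy, OpenCV 4.12 (cv2) and the standard library are available. Lean on these libraries where they do the work, as an engineer would, in place of code of your own. Each camera call takes 0.05 s, during which the arm holds its last target.

## Task

First put every red cover from the index table into the grey crate. Then stand each dosing valve from the blue rack on a white pad of its own, centred and upright, letting go slowly and making sure it stays still, for they are top-heavy and none may fall. Last, bring the loaded head to the filling side, two stops clockwise seen from above, one stop at a time: lift the orange T-handle, turn slowly, let the pin drop fully home and let go at each stop, keep all valves standing, and leave everything else on the bench alone.

Things in the scene. Friction and masses are not known exactly. Their poses are not given: they have to be found in the camera images.
- head (a joint): turning head of the index table: a dark steel disc, 296 mm across, flat top 39 mm above the bench, turning about a vertical axis through handle, with light friction (about 0.1 N m). Value in rad, 0 at the start, growing clockwise as seen from above; the three stops (notches) are at 0, 1.047 and 2.094 (60 degrees apart) and hard end limits lie just outside the first and last
- plunger (a joint): sprung plunger of the head, worked by the orange T-handle: value in m, 0 = fully down (pin home in a notch), grows upward to 0.022. Spring and weight pull it down with about 6 N at 0 and 10 N at the top. Lifted 16 mm or more, the pin clears the ring and the head turns with the handle; let go within about 3 mm of a notch it drops in by itself, elsewhere it rests on the ring
- pin (a point): tip of the plunger's round-ended steel pin, 10 mm across, at the end of a radial arm 165 mm from the axis, just outside the disc on the side away from the pads. It sits 14 mm deep in a notch (13 mm wide) of the fixed ring and then blocks turning
- handle (a point): centre of the orange T-handle's bar, on the head's axis: bar 60 mm long, 14 mm thick, 24 mm high; the x axis lies along the bar, z up; centre 125 mm above the bench when the plunger is down. It turns and lifts with the head and plunger
- index_base: fixed base of the index table, origin on the head's axis at bench level; notched ring 47 mm high around part of the disc (outer radius 176 mm), green blocks 35 mm high mark the filling side (outer radius 178 mm). Its x axis points to the first notch; the other two notches follow clockwise at 60 and 120 degrees. All pads lie 110 mm from the axis
- pad_a (a point): centre of the top face of a white square pad on the turning head, 40 x 40 mm, top 46 mm above the bench, 60 degrees clockwise from pad_b; turns with the head
- pad_b (a point): centre of the top face of a white square pad on the turning head, 40 x 40 mm, top 46 mm above the bench, opposite the pin arm; turns with the head
- pad_c (a point): centre of the top face of a white square pad on the turning head, 40 x 40 mm, top 46 mm above the bench, 60 degrees anticlockwise from pad_b; turns with the head
- valve_a: brass dosing valve with a blue band, 0.2 to 0.4 kg (may be absent). Origin at the centre of the underside of its square black rubber foot, 26 x 26 mm and 8 mm thick; thin steel stem 12 mm across from 8 to 60 mm; heavy brass head 46 mm across from 72 to 112 mm above the foot's underside (place to grip); 12 mm spigot on top to 124 mm. z is up the stem. Top-heavy: tips over at about 9 degrees. Waits upright in a compartment of the rack
- valve_b: brass dosing valve with a yellow band, 0.2 to 0.4 kg (may be absent). Origin at the centre of the underside of its square black rubber foot, 26 x 26 mm and 8 mm thick; thin steel stem 12 mm across from 8 to 60 mm; heavy brass head 46 mm across from 72 to 112 mm above the foot's underside (place to grip); 12 mm spigot on top to 124 mm. z is up the stem. Top-heavy: tips over at about 9 degrees. Waits upright in a compartment of the rack
- valve_c: brass dosing valve with a green band, 0.2 to 0.4 kg (may be absent). Origin at the centre of the underside of its square black rubber foot, 26 x 26 mm and 8 mm thick; thin steel stem 12 mm across from 8 to 60 mm; heavy brass head 46 mm across from 72 to 112 mm above the foot's underside (place to grip); 12 mm spigot on top to 124 mm. z is up the stem. Top-heavy: tips over at about 9 degrees. Waits upright in a compartment of the rack
- cover_a: red square transit cover, 44 x 44 x 36 mm, 60 g, origin at the centre of its underside, sides along its x and y axes (may be absent); starts on one of the pads
- cover_b: red square transit cover, 44 x 44 x 36 mm, 60 g, origin at the centre of its underside, sides along its x and y axes (may be absent); starts on one of the pads
- cover_c: red square transit cover, 44 x 44 x 36 mm, 60 g, origin at the centre of its underside, sides along its x and y axes (may be absent); starts on one of the pads
- crate: fixed grey open crate, 250 x 150 x 40 mm outside (long along its x axis), walls and floor 4 mm, origin at the centre of its underside; empty at the start
- rack: fixed blue open rack, 270 x 70 x 45 mm outside (long along its x axis), walls and floor 4 mm, three compartments in a row about 87 mm apart, origin at the centre of its underside
- tape: yellow tape roll, 90 mm across, 20 mm high, origin under its centre; leave alone
- driver: screwdriver lying on the bench along its x axis, origin at its underside; leave alone
- motor: black stepper motor, 42 x 42 x 40 mm, origin under its centre; leave alone
There are look-alikes about, which are no part of the job. Leave any pink look-alike of the valve_a alone.

How it is judged:
On the way, in this order (a step that is already met when the one before it is completed fails the run):
1. every red cover lies in the grey crate (x of cover_a in the frame of crate between -0.125 and 0.125 m and y of cover_a in the frame of crate between -0.075 and 0.075 m and z of each of cover_a, cover_b, cover_c in the frame of crate below 0.05 m and linear speed of each of cover_a, cover_b, cover_c below 0.02 m/s and x of cover_b in the frame of crate between -0.125 and 0.125 m and y of cover_b in the frame of crate between -0.075 and 0.075 m and x of cover_c in the frame of crate between -0.125 and 0.125 m and y of cover_c in the frame of crate between -0.075 and 0.075 m), for 0.3 s.
2. every dosing valve stands upright, still and let go, on a white pad, with the head not yet turned and its pin home ((distance between valve_a and pad_a below 0.01 m or distance between valve_a and pad_b below 0.01 m or distance between valve_a and pad_c below 0.01 m) and angle between each of valve_a, valve_b, valve_c's own z axis and vertical below 0.06 rad and linear speed of each of valve_a, valve_b, valve_c below 0.015 m/s and angular speed of each of valve_a, valve_b, valve_c below 0.4 rad/s and contact force between each of valve_a, valve_b, valve_c and the fingers below 0.05 N and (distance between valve_b and pad_a below 0.01 m or distance between valve_b and pad_b below 0.01 m or distance between valve_b and pad_c below 0.01 m) and (distance between valve_c and pad_a below 0.01 m or distance between valve_c and pad_b below 0.01 m or distance between valve_c and pad_c below 0.01 m) and value of joint head between -0.05 and 0.05 rad and value of joint plunger below 0.004 m), for 1 s.
3. the head is one stop clockwise with the pin home in the middle notch, handle let go and all valves still standing ((distance between valve_a and pad_a below 0.01 m or distance between valve_a and pad_b below 0.01 m or distance between valve_a and pad_c below 0.01 m) and angle between each of valve_a, valve_b, valve_c's own z axis and vertical below 0.06 rad and linear speed of each of valve_a, valve_b, valve_c below 0.015 m/s and angular speed of each of valve_a, valve_b, valve_c below 0.4 rad/s and contact force between each of valve_a, valve_b, valve_c, plunger and the fingers below 0.05 N and (distance between valve_b and pad_a below 0.01 m or distance between valve_b and pad_b below 0.01 m or distance between valve_b and pad_c below 0.01 m) and (distance between valve_c and pad_a below 0.01 m or distance between valve_c and pad_b below 0.01 m or distance between valve_c and pad_c below 0.01 m) and value of joint head between 0.9972 and 1.0972 rad and value of joint plunger below 0.004 m), for 0.5 s.
4. the head is at the second stop with the pin home in the last notch, handle let go and all valves still standing ((distance between valve_a and pad_a below 0.01 m or distance between valve_a and pad_b below 0.01 m or distance between valve_a and pad_c below 0.01 m) and angle between each of valve_a, valve_b, valve_c's own z axis and vertical below 0.06 rad and linear speed of each of valve_a, valve_b, valve_c below 0.015 m/s and angular speed of each of valve_a, valve_b, valve_c below 0.4 rad/s and contact force between each of valve_a, valve_b, valve_c, plunger and the fingers below 0.05 N and (distance between valve_b and pad_a below 0.01 m or distance between valve_b and pad_b below 0.01 m or distance between valve_b and pad_c below 0.01 m) and (distance between valve_c and pad_a below 0.01 m or distance between valve_c and pad_b below 0.01 m or distance between valve_c and pad_c below 0.01 m) and value of joint head between 2.0444 and 2.1444 rad and value of joint plunger below 0.004 m), for 0.5 s.
At the end, for the whole second after the job is handed in: every cover lies at rest inside the crate; every valve stands on a pad with its foot's centre within 10 mm of the pad's centre, within 0.06 rad of upright, still and untouched; the head is within 0.05 rad of the second stop with the plunger within 4 mm of fully down (all of step 1 and all of step 4).
It fails at once if a valve falls over (angle between any of valve_a, valve_b, valve_c's own z axis and vertical above 0.8 rad).
It fails at once if another thing on the bench is pushed aside by more than 4 cm (distance of any of tape, driver, motor, pot, bearing from where it was at the start of the episode above 0.04 m).
Of cover_a, cover_b, cover_c only 1 to 2 are there at a start; the rules pass over those that are not, and their reading is None.
Of valve_a, valve_b, valve_c only 2 to 3 are there at a start; the rules pass over those that are not, and their reading is None.
At some moment in a run one of cover_a, cover_b, cover_c may be knocked a few centimetres aside while the robot is not near it.
It also fails if it takes over 210 s, if anything falls off the work surface, if the arm or the gripper's body presses on something with over 40 N, if the wrist force passes 120 N, or if a joint passes its speed limit or range.

## Working session

There is one attempt and no reset: what is moved stays moved. The work goes in short steps, Python scripts to look and compute and a tool call to move; the robot and the scene stay as the last step left them, time stands still between calls to the robot, and variables do not carry over. Pictures are saved under pics/ and viewed, and the job is handed in when it is done.

Besides the shell and the picture viewer there is one more tool, called after "Request:" by a JSON object that holds its "method" and its "body", one argument or row to a line. arm_command: Moves the arm, as the interface text tells. Shifts and turns lie within -1 to 1; 1 stands for 0.2 m of shift or 60 degrees of turn. Its arguments: {"type":"object","properties":{"motion":{"type":"string"}},"required":["motion"]}

```bash
ls; mkdir -p pics
python3 - <<'E'
from bench import *
import cv2
o=get_obs(); print(o)
for n in ("scene","side","wrist"):
    c=camera(n); cv2.imwrite(f"pics/0_{n}.png",c["img"][:,:,::-1])
    print(n,c["intrinsics"],c.get("pose",c.get("mount")))
print(get_obs()["time_s"])
E
```

```text
pics
{'time_s': 0.0, 'q': array([ 1.00168445e+00,  1.81563757e-01,  1.60803136e+00, -3.15317240e-05,
        1.35382262e+00, -2.06298987e-01]), 'dq': array([-0.00049568, -0.00019029, -0.00047767, -0.00030895, -0.0002605 ,
        0.00152312]), 'joint_efforts': array([ 5.10268765e-04, -4.44880700e+01, -3.51330793e+01, -3.57475319e-04,
        9.25602304e-03, -2.16441572e-05]), 'eef_pos': array([0.20374637, 0.53707654, 0.23036011]), 'eef_rot': array([-3.30749809e-04,  1.80409693e-01,  9.83591129e-01, -8.50632031e-04]), 'wrist_force': array([ 0.56102883, -0.24075426,  1.44159986]), 'torque': array([-0.05163607,  0.01103388, -0.01258189]), 'opening': 1.0013758891216629}
scene [[562.39934225   0.         320.03589043]
 [  0.         562.39934225 241.75713954]
 [  0.           0.           1.        ]] [[-0.88893813  0.26672893 -0.3723502   1.01839264]
 [ 0.45758451  0.55290334 -0.69635789  0.99286331]
 [ 0.02013487 -0.78940077 -0.61354789  0.88557617]
 [ 0.          0.          0.          1.        ]]
side [[615.97545159   0.         321.17056658]
 [  0.         615.97545159 247.13758462]
 [  0.           0.           1.        ]] [[-0.99467686 -0.04597681  0.09221751  0.41486536]
 [-0.1011208   0.60760268 -0.78777761  1.18095788]
 [-0.0198121  -0.79290927 -0.60901754  0.96194128]
 [ 0.          0.          0.          1.        ]]
wrist [[373.6317762    0.         320.69675962]
 [  0.         373.6317762  235.44389989]
 [  0.           0.           1.        ]] [[ 2.78120149e-04 -9.44722895e-01 -3.27869753e-01  8.46837615e-02]
 [ 9.99999127e-01  6.86155640e-04 -1.12882336e-03 -1.24472868e-03]
 [ 1.29139495e-03 -3.27869153e-01  9.44722261e-01 -1.43162828e-01]
 [ 0.00000000e+00  0.00000000e+00  0.00000000e+00  1.00000000e+00]]
0.15
```

View pics/0_scene.png

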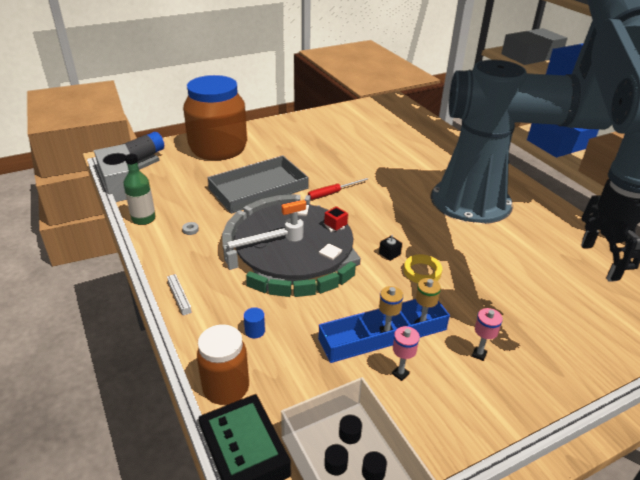

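View pics/0_side.png

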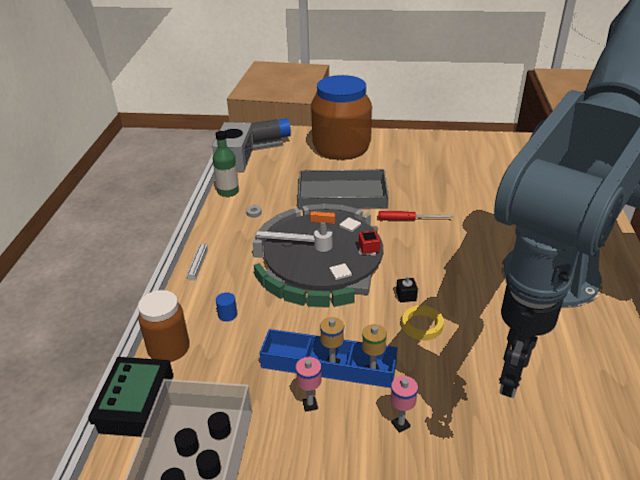

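View pics/0_wrist.png

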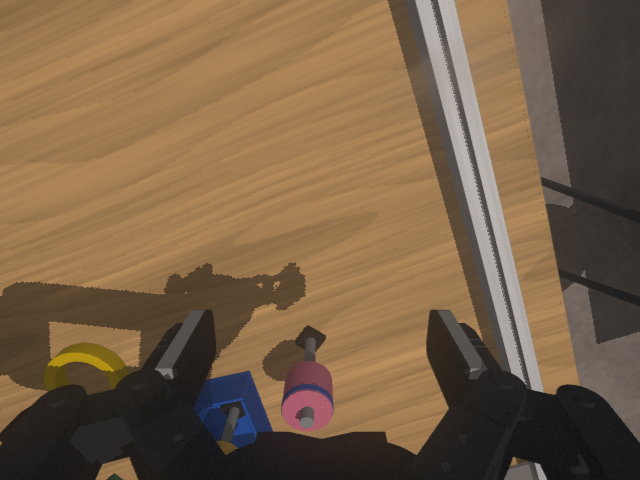

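```bash
cat > h.py <<'E'
from bench import *
import numpy as np, cv2
from scipy.spatial.transform import Rotation as R
def Rq(q): return R.from_quat([q[1],q[2],q[3],q[0]])
def campose(c,o=None):
    if "pose" in c: return c["pose"]
    T=np.eye(4); T[:3,:3]=Rq(o["eef_rot"]).as_matrix(); T[:3,3]=o["eef_pos"]
    return T@c["mount"]
def bp(c,uv,z,P):
    K=c["intrinsics"]; d=P[:3,:3]@np.linalg.solve(K,[uv[0],uv[1],1.]); s=(z-P[2,3])/d[2]
    return P[:3,3]+s*d
def pj(c,X,P):
    X=np.atleast_2d(X); q=(X-P[:3,3])@P[:3,:3]; u=q@c["intrinsics"].T; return u[:,:2]/u[:,2:]
def tri(obs): # list of (c,uv,P)
    A=np.zeros((3,3));b=np.zeros(3)
    for c,uv,P in obs:
        d=P[:3,:3]@np.linalg.solve(c["intrinsics"],[uv[0],uv[1],1.]);d/=np.linalg.norm(d)
        M=np.eye(3)-np.outer(d,d);A+=M;b+=M@P[:3,3]
    return np.linalg.solve(A,b)
def st():
    o=get_obs(); r=Rq(o["eef_rot"]).as_matrix()
    print("t",round(o["time_s"],2),"pos",o["eef_pos"].round(4),"yaw(y-axis deg)",np.degrees(np.arctan2(r[1,1],r[0,1])).round(2),"zax",r[:,2].round(4),"F",o["wrist_force"].round(1),"op",round(o["opening"],3),"q",np.round(o["q"],2)); return o
def go(p,yaw=None):
    """needed shift in tool axes (units of .2 m) and rotvec (units 60deg) to reach p with tool down, jaw axis at yaw deg"""
    o=get_obs(); r=Rq(o["eef_rot"]).as_matrix()
    d=r.T@(np.array(p)-o["eef_pos"]); print("shift m",d.round(4),"units",(d/.2).round(3))
    if yaw is not None:
        best=None
        for k in (0,180):
            a=np.radians(yaw+k); y=np.array([np.cos(a),np.sin(a),0]); z=np.array([0,0,-1.]); x=np.cross(y,z)
            T=np.c_[x,y,z]; w=R.from_matrix(r.T@T).as_rotvec()
            if best is None or np.linalg.norm(w)<np.linalg.norm(best): best=w
        print("rot deg",np.degrees(best).round(2),"units",(np.degrees(best)/60).round(3))
E
python3 - <<'E'
from h import *
C={}
for n in("scene","side"):
    c=camera(n);C[n]=c
    for t in("cover_a","valve_a","pad_a","handle","crate","rack","index_base","pin","tape","driver","motor"):
        r=search_frame(n,t)
        print(n,t,[(np.round(x["box"]).astype(int).tolist(),round(x["conf"],2)) for x in r[:5]])
    im=c["img"][:,:,::-1]
a=C["scene"]["img"][180:380,190:510,::-1]; cv2.imwrite("pics/1a.png",cv2.resize(a,None,fx=2.5,fy=2.5,interpolation=2))
a=C["side"]["img"][150:440,180:460,::-1]; cv2.imwrite("pics/1b.png",cv2.resize(a,None,fx=2.05,fy=2.05,interpolation=2))
E
```

```text
scene cover_a [([326, 206, 348, 231], 0.81)]
scene valve_a [([474, 310, 504, 362], 0.97), ([392, 323, 421, 378], 0.9), ([378, 287, 405, 332], 0.67), ([416, 279, 440, 321], 0.56)]
scene pad_a [([228, 201, 352, 276], 0.77)]
scene handle [([228, 202, 308, 250], 0.68), ([207, 157, 310, 214], 0.61)]
scene crate [([209, 154, 311, 215], 0.62)]
scene rack [([316, 299, 451, 361], 0.93)]
scene index_base [([224, 194, 361, 296], 0.88), ([407, 252, 443, 286], 0.56), ([229, 199, 356, 279], 0.5)]
scene pin [([226, 199, 306, 250], 0.79)]
scene tape [([407, 254, 442, 282], 0.57)]
scene driver [([307, 175, 367, 197], 0.77), ([230, 201, 310, 248], 0.34)]
scene motor [([379, 235, 402, 259], 0.95)]
side cover_a [([357, 229, 382, 252], 0.6)]
side valve_a [([317, 314, 345, 363], 0.94), ([366, 324, 386, 366], 0.73), ([388, 378, 420, 433], 0.7), ([299, 355, 325, 413], 0.55)]
side pad_a [([255, 212, 383, 290], 0.72)]
side handle [([256, 209, 336, 242], 0.79), ([254, 214, 382, 289], 0.61)]
side crate [([298, 169, 390, 210], 0.91)]
side rack [([263, 331, 398, 388], 0.89), ([253, 199, 385, 309], 0.64)]
side index_base [([251, 200, 384, 305], 0.76)]
side pin [([258, 212, 336, 242], 0.75)]
side tape [([400, 305, 448, 340], 0.81)]
side driver [([382, 211, 453, 222], 0.76)]
side motor [([396, 278, 416, 306], 0.7)]
```

View pics/1a.png

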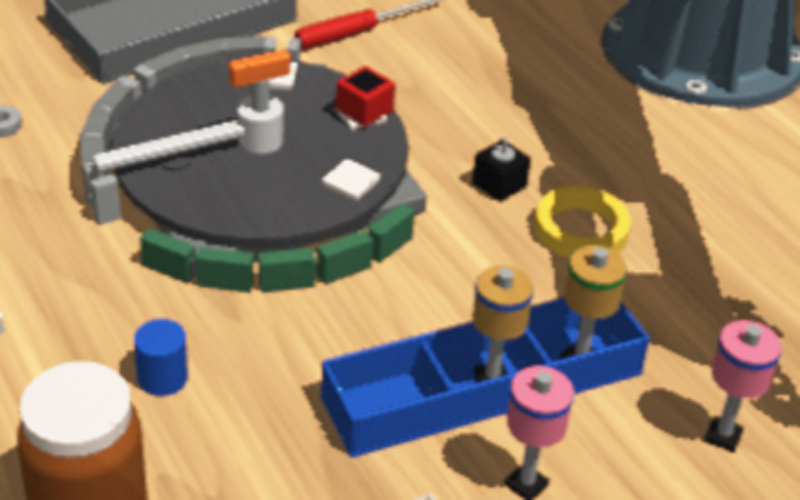

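View pics/1b.png

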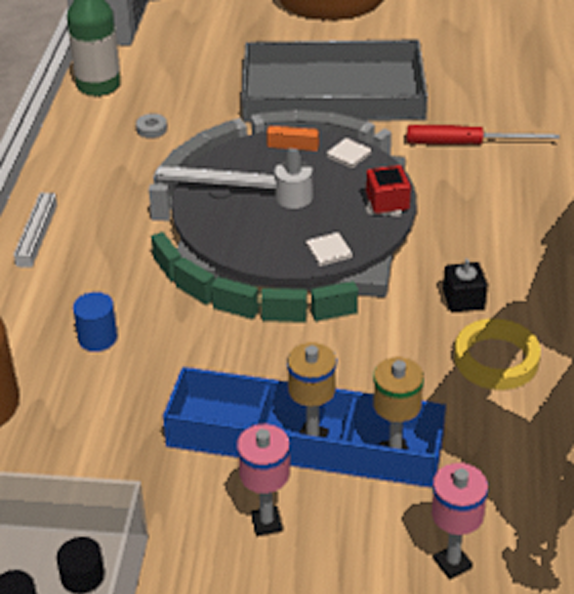

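Run:
```python
from h import *
S=camera("scene");D=camera("side");PS=S["pose"];PD=D["pose"]
print("handle tri",tri([(S,(294,207.2),PS),(D,(322.9,217.8),PD)]))
print("far pad side",bp(D,(350.2,224.1),.046,PD))
print("near pad",bp(D,(341,271),.046,PD),bp(S,(330.8,251.6),.046,PS))
for nm,s,d in (("blue spigot",(504,275),(312,353)),("green spigot",(599,258),(398,369)),("pink1",(541,380),(264,438)),("pink2",(752,334),(461,477))):
    s=(190+s[0]/2.5,180+s[1]/2.5);d=(180+d[0]/2.05,150+d[1]/2.05)
    print(nm,tri([(S,s,PS),(D,d,PD)]))
def px(c,pts,P,z,sc):
    for p in pts: print("  ",(p),bp(c,(180+p[0]/2.05,150+p[1]/2.05) if sc else (190+p[0]/2.5,180+p[1]/2.5),z,P).round(3))
print("rack corners side top z.045");px(D,[(183,370),(165,420),(445,407),(437,455)],PD,.045,1)
print("rack corners scene");px(S,[(322,366),(350,418),(648,338)],PS,.045,0)
print("crate corners side");px(D,[(245,43),(243,95),(421,42),(426,97)],PD,.04,1)
print("cover top");px(D,[(388,174)],PD,.082,1);px(S,[(366,83)],PS,.082,0)
print("motor top, tape");px(D,[(465,275)],PD,.04,1);px(D,[(497,350)],PD,.02,1)
```

```text
handle tri [ 0.54957516 -0.02066316  0.12197348]
far pad side [ 0.48914552 -0.1058628   0.046     ]
near pad [0.49841911 0.08318946 0.046     ] [0.50325266 0.08506757 0.046     ]
blue spigot [0.49689639 0.32714674 0.12008995]
green spigot [0.41549895 0.34316394 0.12038312]
pink1 [0.53059201 0.43059568 0.11380484]
pink2 [0.35793364 0.46388384 0.11689786]
rack corners side top z.045
   (183, 370) [0.633 0.287 0.045]
   (165, 420) [0.639 0.355 0.045]
   (445, 407) [0.368 0.316 0.045]
   (437, 455) [0.375 0.377 0.045]
rack corners scene
   (322, 366) [0.639 0.288 0.045]
   (350, 418) [0.645 0.347 0.045]
   (648, 338) [0.379 0.38  0.045]
crate corners side
   (245, 43) [ 0.655 -0.372  0.04 ]
   (243, 95) [ 0.64  -0.236  0.04 ]
   (421, 42) [ 0.405 -0.391  0.04 ]
   (426, 97) [ 0.395 -0.248  0.04 ]
cover top
   (388, 174) [ 0.438 -0.014  0.082]
   (366, 83) [ 0.441 -0.005  0.082]
motor top, tape
   (465, 275) [0.347 0.111 0.04 ]
   (497, 350) [0.313 0.206 0.02 ]
```

Run:
```python
from h import *
st(); go((.44,-.008,.2),86.4)
```

```text
t 1.45 pos [0.2041 0.5376 0.2313] yaw(y-axis deg) 69.21 zax [-1.e-04 -1.e-04 -1.e+00] F [ 0.7 -0.7 -0.3] op 0.998 q [ 1.    0.18  1.61  0.    1.35 -0.21]
shift m [-0.4142 -0.4263  0.0313] units [-2.071 -2.131  0.157]
rot deg [ -0.    -0.   -17.19] units [-0.    -0.    -0.287]
```

Request:
{"method": "arm_command", "body": {
  "motion": "-.06 -.06 0 0 0 0 1; -.13 -.13 0 0 0 0 1; -.14 -.14 0 0 0 0 1; -.14 -.14 0 0 0 0 1; -.14 -.14 0 0 0 0 1; -.14 -.14 0 0 0 0 1; -.14 -.14 0 0 0 0 1; -.14 -.14 0 0 0 0 1; -.14 -.14 0 0 0 0 1; -.14 -.14 0 0 0 0 1"
}}

```text
time_s: 2.28
eef_pos: [0.3589, 0.1933, 0.2312]
eef_rot: [0.002, 0.173, 0.985, 0.003]
wrist_force: [1.1, 0.5, 0.1]
opening: 0.999
```

Request:
{"method": "arm_command", "body": {
  "motion": "-.14 -.14 0 0 0 0 1; -.14 -.14 0 0 0 0 1; -.14 -.14 0 0 0 0 1; -.13 -.13 0 0 0 0 1; -.1 -.1 0 0 0 0 1; -.05 -.05 0 0 0 0 1; 0 0 0 0 0 -.1 1; 0 0 0 0 0 -.1 1; 0 0 0 0 0 -.08 1; 0 0 0 0 0 0 1"
}}

```text
time_s: 3.12
eef_pos: [0.4487, -0.0065, 0.234]
eef_rot: [0.007, 0.028, 1.0, 0.001]
wrist_force: [0.0, 0.7, 0.3]
opening: 1.0
```

Run:
```python
from h import *
st(); go((.44,-.008,.2),86.4)
c=camera("wrist"); cv2.imwrite("pics/2.png",c["img"][:,:,::-1])
print([(np.round(x["box"]),x["conf"]) for x in search_frame("wrist","cover_a")])
```

```text
t 3.12 pos [ 0.4487 -0.0065  0.234 ] yaw(y-axis deg) 86.78 zax [ 0.0138  0.0015 -0.9999] F [0.  0.7 0.3] op 1.0 q [-0.28 -0.13  1.92  0.01  1.34 -1.8 ]
shift m [ 0.0091 -0.0021  0.0338] units [ 0.045 -0.011  0.169]
rot deg [0.13 0.78 0.38] units [0.002 0.013 0.006]
[(array([279., 162., 346., 229.]), 0.87)]
```

View pics/2.png

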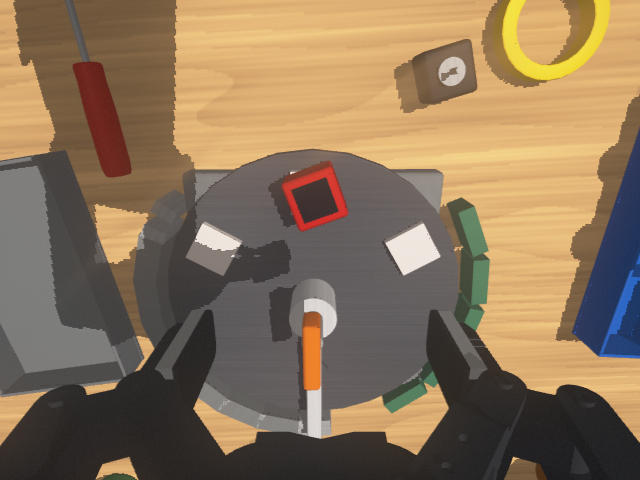

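```bash
cat >> h.py <<'E'
def seg(c,lo,hi,box=None,z=0,P=None,show=True,amin=40):
    """HSV range -> list of world minAreaRect (centre, size mm, edge angle deg)"""
    hsv=cv2.cvtColor(c["img"],cv2.COLOR_RGB2HSV); m=cv2.inRange(hsv,np.array(lo),np.array(hi))
    if lo[0]<5: m|=cv2.inRange(hsv,np.array([172,lo[1],lo[2]]),np.array([180,hi[1],hi[2]]))
    if box is not None:
        k=np.zeros_like(m);k[box[1]:box[3],box[0]:box[2]]=1;m*=k
    out=[]
    for cn in cv2.findContours(m,cv2.RETR_EXTERNAL,cv2.CHAIN_APPROX_NONE)[0]:
        if cv2.contourArea(cn)<amin: continue
        w=np.array([bp(c,p,z,P)[:2] for p in cn[:,0].astype(float)])
        r=cv2.minAreaRect((w*1000).astype(np.float32)); M=cv2.moments(cn)
        out.append((np.round(r[0],1),np.round(r[1],1),round(r[2],1)))
        if show: print("px",round(M["m10"]/M["m00"],1),round(M["m01"]/M["m00"],1),"world mm",*out[-1])
    return out
def look(fn=None):
    o=get_obs();c=camera("wrist");P=campose(c,o)
    if fn: cv2.imwrite(fn,c["img"][:,:,::-1])
    return c,P
E
python3 - <<'E'
from h import *
c,P=look()
print("red");seg(c,(0,120,60),(8,255,255),(250,140,370,250),.082,P)
print("white");seg(c,(0,0,150),(180,60,255),(160,200,460,300),.046,P)
print("orange");seg(c,(8,170,100),(20,255,255),(290,290,340,400),.137,P)
E
```

```text
red
px 313.9 196.1 world mm [434.7 -12. ] [47.8 44.4] 17.1
white
px 327.0 292.2 world mm [538.5 -13.4] [28. 20.] 86.5
px 412.8 248.7 world mm [500.2  77.5] [40.2 40.2] 26.8
px 216.2 238.5 world mm [ 480.5 -106.8] [39.9 22.2] 57.4
orange
px 311.4 351.3 world mm [543.1 -20.2] [13.3 69.8] 86.5
```

Run:
```python
from h import *
go((.437,-.011,.13),107)
```

```text
shift m [ 0.0127 -0.006   0.1038] units [ 0.064 -0.03   0.519]
rot deg [ -0.    0.8 -20.5] units [-0.     0.013 -0.342]
```

Request:
{"method": "arm_command", "body": {
  "motion": ".03 -.02 .1 0 .013 0 1; .03 -.01 .15 0 0 -.1 1; 0 0 .15 0 0 -.1 1; 0 0 .1 0 0 -.1 1; 0 0 0 0 0 -.04 1; 0 0 0 0 0 0 1"
}}

```text
time_s: 3.77
eef_pos: [0.438, -0.01, 0.1324]
eef_rot: [0.003, -0.15, 0.989, -0.0]
wrist_force: [0.4, -0.4, -0.6]
opening: 1.004
```

Run:
```python
from h import *
st()
c,P=look("pics/3.png")
print("red");seg(c,(0,120,60),(8,255,255),None,.082,P)
print("white");seg(c,(0,0,150),(180,60,255),None,.046,P)
```

```text
t 3.77 pos [ 0.438  -0.01    0.1324] yaw(y-axis deg) 107.27 zax [ 6.6e-03  6.0e-04 -1.0e+00] F [ 0.4 -0.4 -0.6] op 1.004 q [-0.3  -0.02  2.03  0.    1.12 -2.17]
red
px 320.1 253.6 world mm [432.3 -13.3] [51.2 43.5] 17.3
px 57.8 59.8 world mm [ 375.1 -160.7] [57.7 22.6] 2.9
white
px 232.1 440.7 world mm [618.8 -28.3] [ 3.8 36.2] 87.2
px 40.2 390.8 world mm [ 615.2 -179.6] [ 8.8 16.8] 49.6
px 277.6 391.8 world mm [564.6 -12. ] [77.3 32.3] 12.0
px 406.0 352.7 world mm [501.5  74.6] [40.3 33.7] 27.2
px 455.9 276.7 world mm [432.2  84. ] [39.  22.7] 46.9
px 69.5 215.9 world mm [ 470.1 -168.9] [16.7 12.5] 62.1
px 95.4 197.5 world mm [ 449.9 -154.8] [18. 10.] 54.9
px 548.5 159.0 world mm [345.4 103.9] [21.9 21.3] 51.0
```

View pics/3.png

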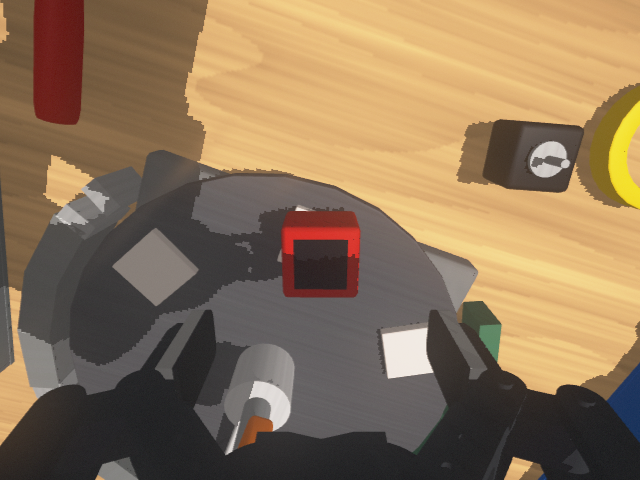

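Request:
{"method": "arm_command", "body": {
  "motion": ".01 -.008 .1 0 .006 0 1; 0 0 .1 0 0 0 1; 0 0 .1 0 0 0 1; 0 0 .06 0 0 0 1; 0 0 .03 0 0 0 1; 0 0 0 0 0 0 1"
}}

```text
time_s: 4.32
eef_pos: [0.4422, -0.0127, 0.0571]
eef_rot: [0.006, -0.142, 0.99, -0.003]
wrist_force: [-0.4, 0.8, 0.7]
opening: 0.999
```

Request:
{"method": "arm_command", "body": {
  "motion": "0 0 0 0 0 0 .3; 0 0 0 0 0 0 .3; 0 0 0 0 0 0 .3; 0 0 0 0 0 0 .3; 0 0 0 0 0 0 .3; 0 0 0 0 0 0 .3; 0 0 0 0 0 0 .3; 0 0 0 0 0 0 .3"
}}

```text
time_s: 4.98
eef_pos: [0.4464, -0.0135, 0.0625]
eef_rot: [0.01, -0.14, 0.99, -0.005]
wrist_force: [0.2, 0.1, -0.6]
opening: 0.501
```

Request:
{"method": "arm_command", "body": {
  "motion": "0 0 -.1 0 0 0 .3; 0 0 -.15 0 0 0 .3; 0 0 -.2 0 0 0 .3; 0 0 -.15 0 0 0 .3; 0 0 -.05 0 0 0 .3; 0 0 0 0 0 0 .3"
}}

```text
time_s: 5.48
eef_pos: [0.4407, -0.0119, 0.1958]
eef_rot: [0.006, -0.14, 0.99, -0.004]
wrist_force: [1.1, -0.4, -0.8]
opening: 0.503
```

Run:
```python
from h import *
st(); go((.524,-.312,.19),107)
c,P=look("pics/4.png")
```

```text
t 5.48 pos [ 0.4407 -0.0119  0.1958] yaw(y-axis deg) 106.07 zax [ 0.0136 -0.0052 -0.9999] F [ 1.1 -0.4 -0.8] op 0.503 q [-0.3  -0.1   1.98 -0.    1.25 -2.15]
shift m [ 0.0031 -0.3114  0.0085] units [ 0.015 -1.557  0.042]
rot deg [-0.51  0.66 -0.93] units [-0.008  0.011 -0.015]
```

View pics/4.png

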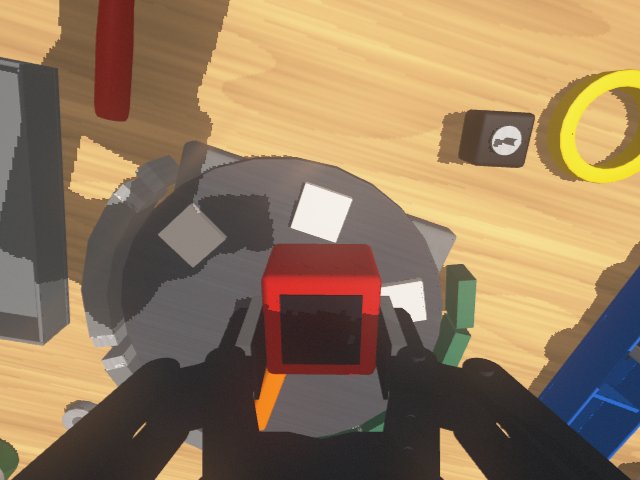

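Request:
{"method": "arm_command", "body": {
  "motion": "0 -.1 0 -.008 .011 0 .3; 0 -.18 0 0 0 0 .3; 0 -.2 0 0 0 0 .3; 0 -.2 0 0 0 0 .3; 0 -.2 0 0 0 0 .3; 0 -.2 0 0 0 0 .3; 0 -.2 0 0 0 0 .3; 0 -.15 0 0 0 0 .3; 0 -.1 0 0 0 0 .3; 0 0 0 0 0 0 .3"
}}

```text
time_s: 6.37
eef_pos: [0.5209, -0.3138, 0.1724]
eef_rot: [-0.009, -0.142, 0.99, 0.009]
wrist_force: [-0.9, 0.5, -0.7]
opening: 0.504
```

Run:
```python
from h import *
st(); go((.524,-.312,.07),107)
c,P=look("pics/5.png")
```

```text
t 6.37 pos [ 0.5209 -0.3138  0.1724] yaw(y-axis deg) 106.32 zax [-0.0198  0.0149 -0.9997] F [-0.9  0.5 -0.7] op 0.504 q [-0.74  0.33  1.55 -0.    1.29 -2.59]
shift m [-0.005  -0.0012  0.1023] units [-0.025 -0.006  0.511]
rot deg [ 1.14 -0.84 -0.68] units [ 0.019 -0.014 -0.011]
```

View pics/5.png

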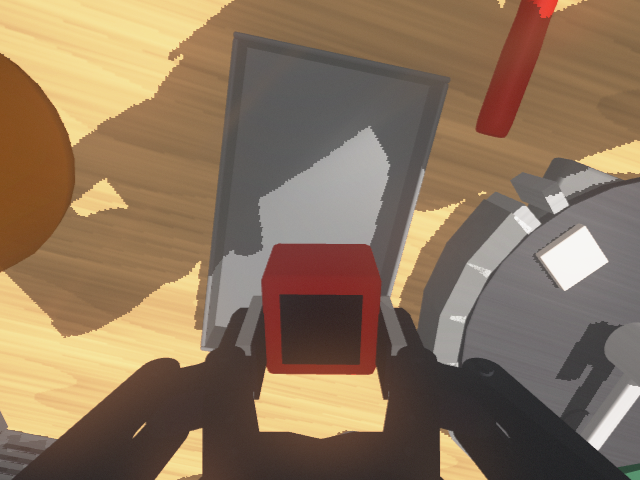

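Run:
```python
from h import *
c,P=look()
print(pj(c,[(.521,-.314,.04),(.521,-.314,.004)],P))
for p in [(236,35),(447,78),(204,347)]: print(bp(c,p,.04,P))
```

```text
[[315.38648476 226.5000256 ]
 [315.08820588 214.43844788]]
[ 0.40885666 -0.40076755  0.04      ]
[ 0.39359188 -0.25655884  0.04      ]
[ 0.65075324 -0.37578635  0.04      ]
```

Request:
{"method": "arm_command", "body": {
  "motion": "-.02 0 .08 .019 -.014 0 .3; 0 0 .13 0 0 0 .3; 0 0 .15 0 0 0 .3; 0 0 .14 0 0 0 .3; 0 0 .1 0 0 0 .3; 0 0 .05 0 0 0 .3; 0 0 .03 0 0 0 .3; 0 0 0 0 0 0 .3"
}}

```text
time_s: 7.13
eef_pos: [0.5206, -0.2943, 0.0273]
eef_rot: [-0.002, -0.147, 0.989, 0.005]
wrist_force: [-0.2, 0.0, -1.4]
opening: 0.503
```

Run:
```python
from h import *
st()
```

```text
t 7.13 pos [ 0.5206 -0.2943  0.0273] yaw(y-axis deg) 106.9 zax [-0.006   0.0097 -0.9999] F [-0.2  0.  -1.4] op 0.503 q [-0.71  0.49  1.66  0.    1.   -2.58]
```

Request:
{"method": "arm_command", "body": {
  "motion": "0 -.05 -.01 .009 0 0 .3; 0 -.05 0 0 0 0 .3; 0 -.02 0 0 0 0 .3; 0 0 0 0 0 0 .3; 0 0 0 0 0 0 .3"
}}

```text
time_s: 7.55
eef_pos: [0.5314, -0.3214, 0.0347]
eef_rot: [0.001, -0.148, 0.989, -0.003]
wrist_force: [0.0, 0.6, 0.1]
opening: 0.499
```

Run:
```python
from h import *
st()
```

```text
t 7.55 pos [ 0.5314 -0.3214  0.0347] yaw(y-axis deg) 106.97 zax [ 0.0031 -0.006  -1.    ] F [0.  0.6 0.1] op 0.499 q [-0.73  0.51  1.61 -0.    1.01 -2.6 ]
```

Release, half open, then lift.

Request:
{"method": "arm_command", "body": {
  "motion": "0 0 0 0 0 0 .7; 0 0 0 0 0 0 .8; 0 0 0 0 0 0 .8; 0 0 0 0 0 0 .8; 0 0 -.05 0 0 0 .8; 0 0 -.1 0 0 0 .8; 0 0 -.2 0 0 0 .8; 0 0 -.2 0 0 0 .8; 0 0 -.2 0 0 0 .8; 0 0 -.1 0 0 0 1"
}}

```text
time_s: 8.38
eef_pos: [0.5271, -0.3172, 0.2081]
eef_rot: [-0.003, -0.147, 0.989, 0.002]
wrist_force: [1.2, -1.3, 0.0]
opening: 0.92
```

Run:
```python
from h import *
st()
c,P=look("pics/6.png")
```

```text
t 8.38 pos [ 0.5271 -0.3172  0.2081] yaw(y-axis deg) 106.94 zax [-0.0069  0.0033 -1.    ] F [ 1.2 -1.3  0. ] op 0.92 q [-0.73  0.29  1.52 -0.    1.34 -2.6 ]
```

View pics/6.png

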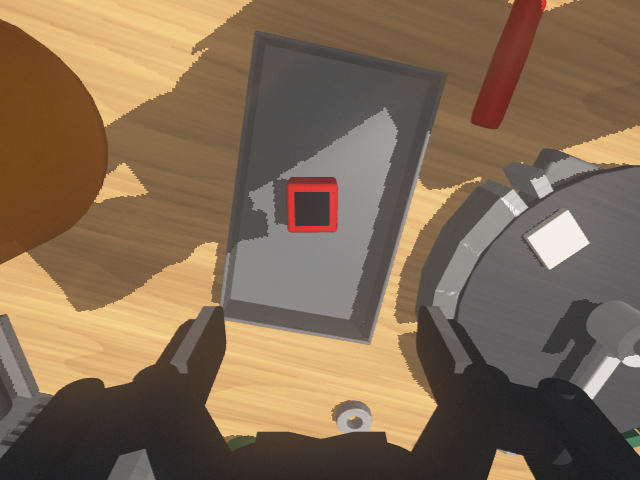

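Run:
```python
from h import *
go((.49,-.012,.21),87)
```

```text
shift m [-0.0525  0.3043  0.0017] units [-0.262  1.521  0.009]
rot deg [ 0.   -0.16 19.95] units [ 0.    -0.003  0.333]
```

Request:
{"method": "arm_command", "body": {
  "motion": "0 .1 0 0 0 0 1; -.02 .18 0 0 0 0 1; -.04 .19 0 0 0 0 1; -.04 .19 0 0 0 0 1; -.04 .19 0 0 0 0 1; -.04 .19 0 0 0 0 1; -.04 .19 0 0 0 0 1; -.04 .15 0 0 0 0 1; 0 .1 0 0 0 .11 1; 0 .03 0 0 0 .11 1"
}}

```text
time_s: 9.27
eef_pos: [0.4892, -0.0049, 0.2188]
eef_rot: [0.005, -0.028, 1.0, -0.005]
wrist_force: [0.2, 0.1, 0.8]
opening: 1.0
```

Request:
{"method": "arm_command", "body": {
  "motion": "0 0 0 0 0 .11 1; 0 0 0 0 0 0 1; 0 0 0 0 0 0 1"
}}

```text
time_s: 9.52
eef_pos: [0.4879, -0.001, 0.2199]
eef_rot: [0.006, 0.031, 1.0, -0.004]
wrist_force: [0.0, 0.2, -0.2]
opening: 1.001
```

Run:
```python
from h import *
st()
c,P=look("pics/7.png")
print("white");seg(c,(0,0,130),(180,60,255),None,.046,P,amin=300)
print("orange");seg(c,(8,170,100),(20,255,255),None,.137,P)
im=c["img"][:,:,::-1][130:380,150:470]; cv2.imwrite("pics/7c.png",cv2.resize(im,None,fx=2.4,fy=2.4,interpolation=2))
```

```text
t 9.52 pos [ 0.4879 -0.001   0.2199] yaw(y-axis deg) 86.49 zax [ 0.0107 -0.0088 -0.9999] F [ 0.   0.2 -0.2] op 1.001 q [-0.24 -0.01  1.84 -0.01  1.3  -1.75]
white
px 50.2 341.5 world mm [ 608.8 -285.4] [19.2 99.1] 4.6
px 288.2 365.7 world mm [642.8 -30. ] [133.9 202.7] 50.7
px 125.7 241.1 world mm [ 514.5 -184.1] [21.7 58.8] 70.9
px 199.3 214.6 world mm [ 489.2 -112. ] [40.2 42.6] 57.0
px 413.7 213.6 world mm [499.4  77. ] [41.8 40.3] 26.9
px 429.6 145.8 world mm [439.2  90.4] [54.9 25.7] 44.3
px 193.8 138.6 world mm [423.7 -94.2] [17.9 63.4] 7.6
px 317.7 143.1 world mm [434.2   9. ] [87.1 54.7] 86.9
px 455.6 13.6 world mm [347.2 104.5] [22.  18.8] 86.4
orange
px 301.1 323.8 world mm [544.8 -20.1] [13.5 67. ] 86.0
```

View pics/7.png

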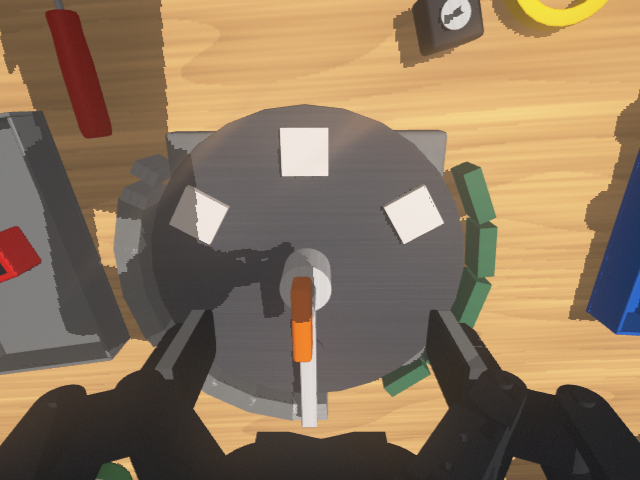

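View pics/7c.png

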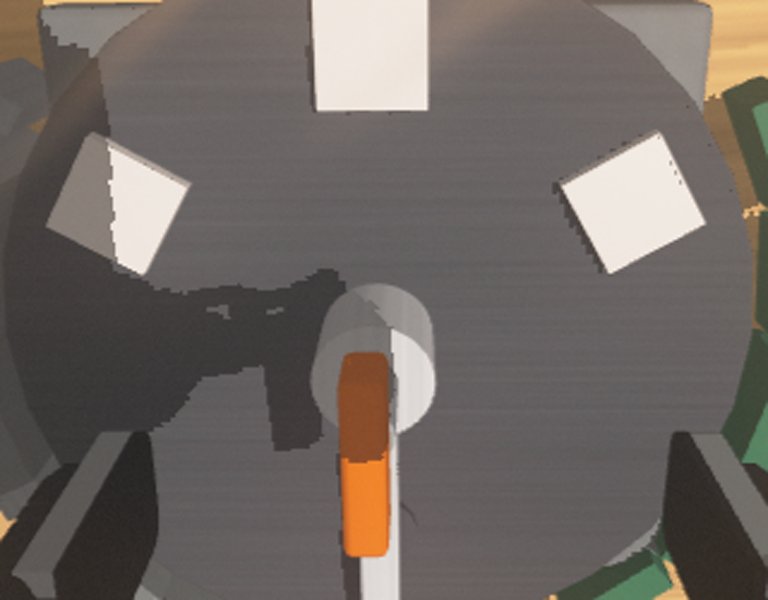

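Run:
```python
from h import *
S=camera("scene");D=camera("side")
ax=np.array([.5492,-.0205]);
def pad(a,r=.11):
    t=np.radians(a); return np.r_[ax+r*np.array([np.cos(t),np.sin(t)]),.046]
for c,nm,b in((S,"s",(220,190,370,300)),(D,"d",(245,195,395,310))):
    im=cv2.resize(c["img"][:,:,::-1][b[1]:b[3],b[0]:b[2]],None,fx=5,fy=5,interpolation=cv2.INTER_CUBIC)
    for a in (116.9,176.9,236.9):
        p=pad(a);t=np.radians(a)
        e=np.array([np.cos(t),np.sin(t),0])*.02;f=np.array([-np.sin(t),np.cos(t),0])*.02
        q=pj(c,[p+e+f,p+e-f,p-e-f,p-e+f],c["pose"])
        q=((q-[b[0],b[1]]+.5)*5).astype(int); cv2.polylines(im,[q],True,(0,0,255),1)
    q=pj(c,[np.r_[ax,.137]],c["pose"])[0]; cv2.circle(im,tuple(((q-[b[0],b[1]]+.5)*5).astype(int)),3,(255,0,0),-1)
    cv2.imwrite(f"pics/8{nm}.png",im)
```

```text
(no output)
```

View pics/8s.png

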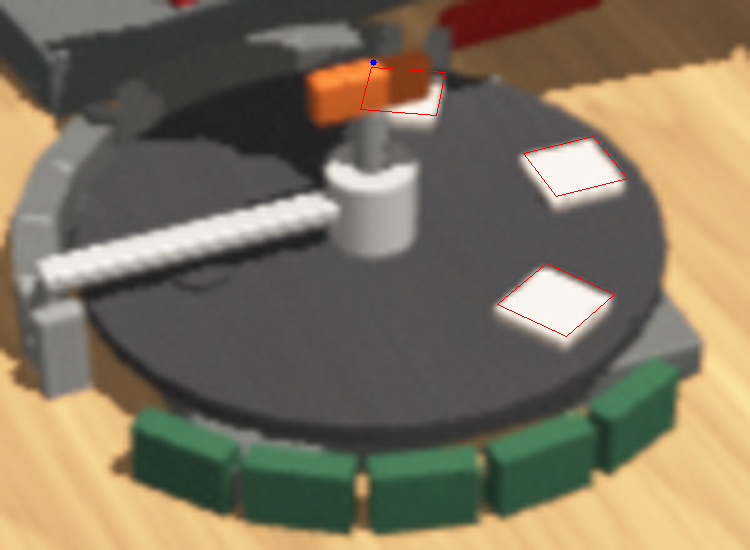

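View pics/8d.png

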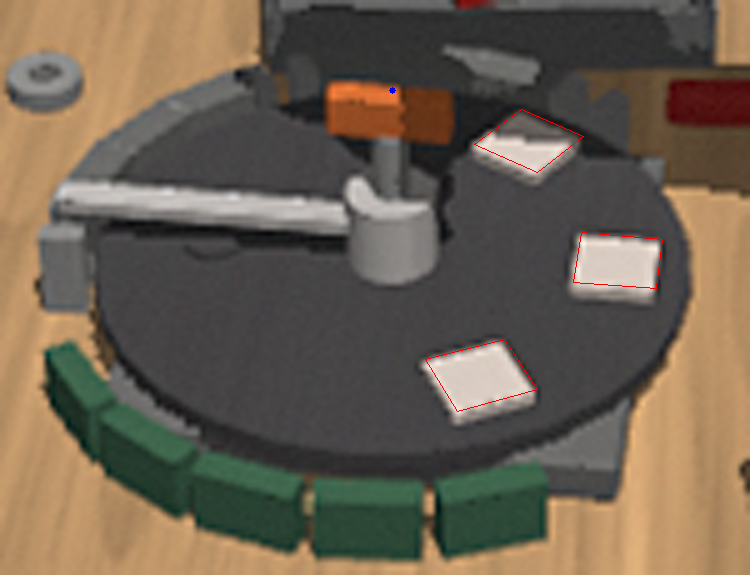

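Run:
```python
from h import *
st();st(); go((.49,.30,.215),84)
```

```text
t 9.67 pos [ 0.4881 -0.0018  0.2197] yaw(y-axis deg) 86.38 zax [ 0.0106 -0.0089 -0.9999] F [1.2 0.  0.2] op 1.003 q [-0.24 -0.01  1.84 -0.01  1.3  -1.75]
t 9.67 pos [ 0.4881 -0.0018  0.2197] yaw(y-axis deg) 86.38 zax [ 0.0106 -0.0089 -0.9999] F [1.2 0.  0.2] op 1.003 q [-0.24 -0.01  1.84 -0.01  1.3  -1.75]
shift m [0.0172 0.3013 0.002 ] units [0.086 1.507 0.01 ]
rot deg [-0.46  0.65  2.39] units [-0.008  0.011  0.04 ]
```

Request:
{"method": "arm_command", "body": {
  "motion": ".02 .1 0 -.008 .011 .04 1; .02 .18 0 0 0 0 1; .01 .2 0 0 0 0 1; .01 .2 0 0 0 0 1; .01 .2 0 0 0 0 1; .01 .2 0 0 0 0 1; .01 .18 0 0 0 0 1; 0 .13 0 0 0 0 1; 0 .07 0 0 0 0 1; 0 .03 0 0 0 0 1"
}}

```text
time_s: 10.5
eef_pos: [0.505, 0.3017, 0.2187]
eef_rot: [0.0, 0.052, 0.999, -0.0]
wrist_force: [0.1, -0.0, -0.4]
opening: 0.998
```

Run:
```python
from h import *
st()
```

```text
t 10.5 pos [0.505  0.3017 0.2187] yaw(y-axis deg) 83.99 zax [ 9.e-04 -1.e-03 -1.e+00] F [ 0.1 -0.  -0.4] op 0.998 q [ 0.34  0.22  1.59 -0.    1.33 -1.13]
```

Request:
{"method": "arm_command", "body": {
  "motion": "0 0 0 0 0 0 1; 0 0 0 0 0 0 1; 0 0 0 0 0 0 1; 0 0 0 0 0 0 1"
}}

```text
time_s: 10.83
eef_pos: [0.5055, 0.2995, 0.2177]
eef_rot: [-0.0, 0.052, 0.999, -0.001]
wrist_force: [-0.0, -0.9, 0.2]
opening: 0.997
```

Request:
{"method": "arm_command", "body": {
  "motion": "0 0 0 0 0 0 1; 0 0 0 0 0 0 1; 0 0 0 0 0 0 1; 0 0 0 0 0 0 1"
}}

```text
time_s: 11.17
eef_pos: [0.5063, 0.296, 0.2181]
eef_rot: [-0.0, 0.054, 0.999, -0.002]
wrist_force: [-0.8, -0.4, 0.0]
opening: 0.998
```

Run:
```python
from h import *
st()
c,P=look("pics/9.png")
print([(np.round(x["box"]),round(x["conf"],2)) for x in search_frame("wrist","valve_a")])
```

```text
t 11.17 pos [0.5063 0.296  0.2181] yaw(y-axis deg) 83.84 zax [-6.0e-04 -3.1e-03 -1.0e+00] F [-0.8 -0.4  0. ] op 0.998 q [ 0.33  0.22  1.59 -0.    1.33 -1.13]
[(array([334., 170., 405., 246.]), 0.96), (array([447., 192., 554., 276.]), 0.77), (array([481.,   2., 594.,  27.]), 0.69), (array([341.,  46., 420., 129.]), 0.62)]
```

View pics/9.png

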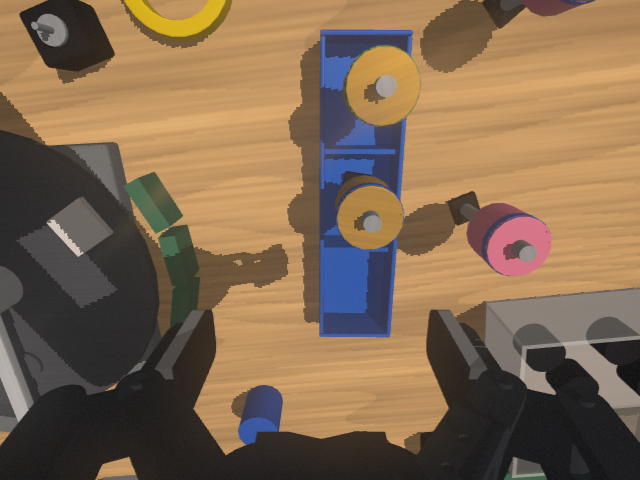

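Run:
```python
from h import *
c,P=look()
for p,z in (((370,217),.116),((371.5,222),.128),((383,85),.116),((386,86),.128)): print(p,bp(c,p,z,P).round(4))
go((.49,.322,.2),84)
```

```text
(370, 217) [0.4964 0.3294 0.116 ]
(371.5, 222) [0.4963 0.3289 0.128 ]
(383, 85) [0.4137 0.3426 0.116 ]
(386, 86) [0.4148 0.3424 0.128 ]
shift m [0.0189 0.0238 0.018 ] units [0.094 0.119 0.09 ]
rot deg [-0.18 -0.02 -0.13] units [-0.003 -0.    -0.002]
```

Request:
{"method": "arm_command", "body": {
  "motion": ".03 .07 .05 0 0 0 1; .03 .07 .1 0 0 0 1; 0 .02 .1 0 0 0 1; 0 0 .04 0 0 0 1; 0 0 0 0 0 0 1"
}}

```text
time_s: 11.73
eef_pos: [0.4991, 0.3309, 0.1603]
eef_rot: [0.002, 0.054, 0.999, -0.001]
wrist_force: [0.1, -0.5, 0.6]
opening: 1.003
```

Run:
```python
from h import *
st(); go((.4964,.329,.079),84)
c,P=look("pics/10.png")
```

```text
t 11.73 pos [0.4991 0.3309 0.1603] yaw(y-axis deg) 83.84 zax [ 0.0042 -0.0015 -1.    ] F [ 0.1 -0.5  0.6] op 1.003 q [ 0.39  0.3   1.61 -0.    1.23 -1.07]
shift m [ 0.0028 -0.0021  0.0813] units [ 0.014 -0.011  0.406]
rot deg [-0.06  0.25 -0.16] units [-0.001  0.004 -0.003]
```

View pics/10.png

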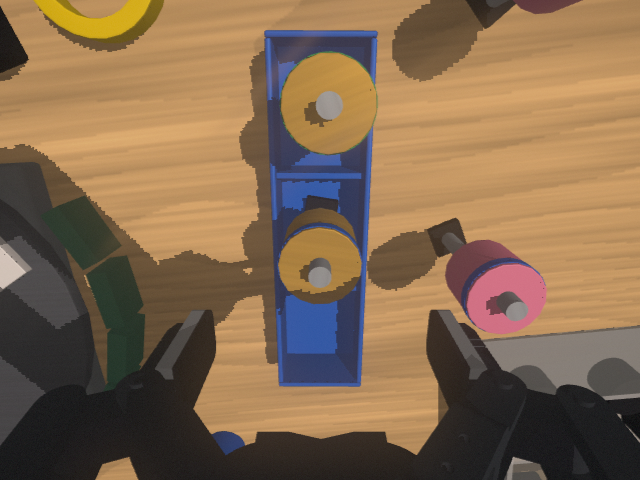

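Request:
{"method": "arm_command", "body": {
  "motion": ".01 0 .08 0 .004 0 1; 0 0 .1 0 0 0 1; 0 0 .08 0 0 0 1; 0 0 .05 0 0 0 1; 0 0 .03 0 0 0 1; 0 0 0 0 0 0 1"
}}

```text
time_s: 12.28
eef_pos: [0.5029, 0.3311, 0.0982]
eef_rot: [0.005, 0.054, 0.998, 0.002]
wrist_force: [-1.2, 0.3, -0.2]
opening: 1.002
```

Run:
```python
from h import *
st(); go((.4964,.329,.079),84)
c,P=look("pics/11.png")
print(bp(c,(320,300),.128,P))
```

```text
t 12.28 pos [0.5029 0.3311 0.0982] yaw(y-axis deg) 83.75 zax [ 0.0106  0.0027 -0.9999] F [-1.2  0.3 -0.2] op 1.002 q [ 0.39  0.38  1.65 -0.    1.1  -1.07]
shift m [ 0.0064 -0.0029  0.0192] units [ 0.032 -0.014  0.096]
rot deg [ 0.22  0.59 -0.25] units [ 0.004  0.01  -0.004]
[0.48009724 0.33196047 0.128     ]
```

View pics/11.png

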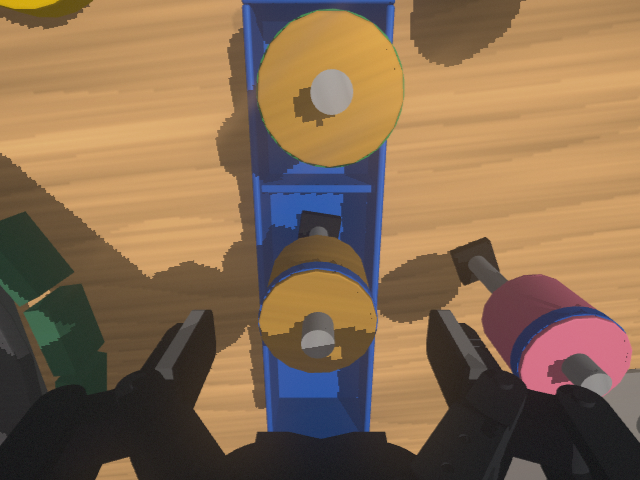

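Request:
{"method": "arm_command", "body": {
  "motion": ".02 -.01 .03 .004 .01 -.004 1; .01 0 .03 0 0 0 1; 0 0 .03 0 0 0 1; 0 0 0 0 0 0 1"
}}

```text
time_s: 12.67
eef_pos: [0.499, 0.3305, 0.0831]
eef_rot: [0.002, 0.052, 0.999, 0.001]
wrist_force: [0.1, 0.1, 0.4]
opening: 0.998
```

Run:
```python
from h import *
st(); go((.4964,.329,.079),84)
c,P=look("pics/12.png")
c0=c["img"]
```

```text
t 12.67 pos [0.499  0.3305 0.0831] yaw(y-axis deg) 84.0 zax [ 0.0049  0.0019 -1.    ] F [0.1 0.1 0.4] op 0.998 q [ 0.39  0.4   1.66 -0.    1.08 -1.08]
shift m [ 0.0024 -0.0018  0.0041] units [ 0.012 -0.009  0.02 ]
rot deg [0.14 0.27 0.  ] units [0.002 0.004 0.   ]
```

View pics/12.png

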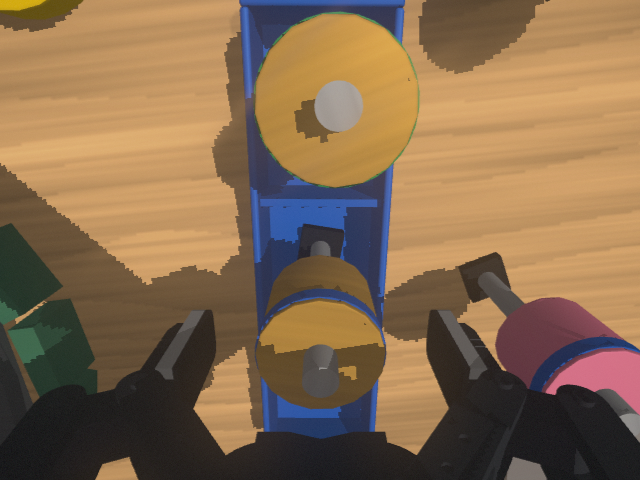

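Request:
{"method": "arm_command", "body": {
  "motion": ".012 -.005 .02 .002 .004 0 .8; 0 0 0 0 0 0 .75; 0 0 0 0 0 0 .7; 0 0 0 0 0 0 .65; 0 0 0 0 0 0 .6; 0 0 0 0 0 0 .58"
}}

```text
time_s: 13.22
eef_pos: [0.497, 0.3303, 0.0799]
eef_rot: [0.001, 0.052, 0.999, 0.0]
wrist_force: [0.1, -0.8, -0.8]
opening: 0.582
```

Run:
```python
from h import *
st(); go((.4964,.329,.079),84)
```

```text
t 13.22 pos [0.497  0.3303 0.0799] yaw(y-axis deg) 84.02 zax [ 1.8e-03  8.0e-04 -1.0e+00] F [ 0.1 -0.8 -0.8] op 0.582 q [ 0.39  0.4   1.66  0.    1.08 -1.08]
shift m [ 0.0005 -0.0013  0.0009] units [ 0.002 -0.007  0.005]
rot deg [0.06 0.1  0.02] units [0.001 0.002 0.   ]
```

Well placed. Grip.

Request:
{"method": "arm_command", "body": {
  "motion": "0 -.004 0 .001 .002 0 .4; 0 0 0 0 0 0 .4; 0 0 0 0 0 0 .4; 0 0 0 0 0 0 .4; 0 0 0 0 0 0 .4"
}}

```text
time_s: 13.63
eef_pos: [0.4972, 0.3297, 0.0803]
eef_rot: [0.0, 0.052, 0.999, 0.0]
wrist_force: [0.3, 0.9, -0.2]
opening: 0.525
```

Run:
```python
from h import *
st(); go((.4964,.329,.079),84)
```

```text
t 13.63 pos [0.4972 0.3297 0.0803] yaw(y-axis deg) 84.02 zax [ 1.e-04  5.e-04 -1.e+00] F [ 0.3  0.9 -0.2] op 0.525 q [ 0.39  0.4   1.66  0.    1.08 -1.08]
shift m [ 0.0007 -0.0008  0.0013] units [ 0.004 -0.004  0.007]
rot deg [0.03 0.   0.02] units [0. 0. 0.]
```

Request:
{"method": "arm_command", "body": {
  "motion": "0 0 -.03 0 0 0 .4; 0 0 -.06 0 0 0 .4; 0 0 -.1 0 0 0 .4; 0 0 -.12 0 0 0 .4; 0 0 -.12 0 0 0 .4; 0 0 -.12 0 0 0 .4; 0 0 -.1 0 0 0 .4; 0 0 -.06 0 0 0 .4; 0 0 -.03 0 0 0 .4; 0 0 0 0 0 0 .4"
}}

```text
time_s: 14.47
eef_pos: [0.4946, 0.3283, 0.2395]
eef_rot: [-0.002, 0.052, 0.999, -0.001]
wrist_force: [0.2, -0.5, -2.5]
opening: 0.524
```

Run:
```python
from h import *
st(); go((.489,-.112,.235),87)
c,P=look("pics/13.png")
```

```text
t 14.47 pos [0.4946 0.3283 0.2395] yaw(y-axis deg) 84.02 zax [-0.0045 -0.0021 -1.    ] F [ 0.2 -0.5 -2.5] op 0.524 q [ 0.39  0.22  1.55 -0.    1.38 -1.08]
shift m [-0.0403 -0.4385  0.0054] units [-0.201 -2.192  0.027]
rot deg [-0.14 -0.25 -2.98] units [-0.002 -0.004 -0.05 ]
```

View pics/13.png

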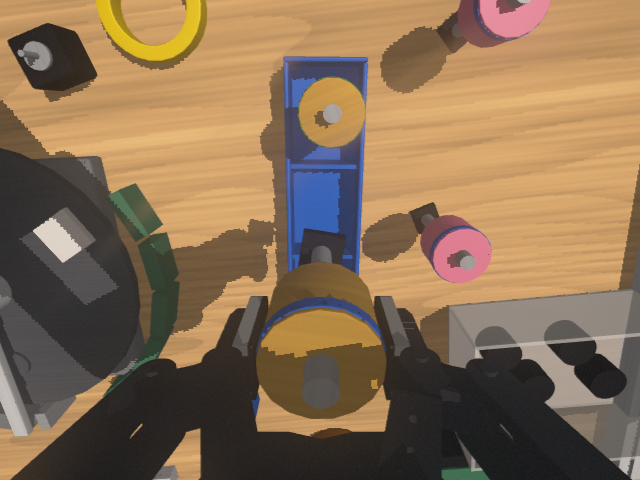

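Request:
{"method": "arm_command", "body": {
  "motion": "0 -.05 0 0 -.004 -.02 .4; -.01 -.1 0 0 0 -.03 .4; -.02 -.15 0 0 0 0 .4; -.02 -.17 0 0 0 0 .4; -.02 -.17 0 0 0 0 .4; -.02 -.17 0 0 0 0 .4; -.01 -.17 0 0 0 0 .4; -.01 -.17 0 0 0 0 .4; -.01 -.17 0 0 0 0 .4; 0 -.17 0 0 0 0 .4"
}}

```text
time_s: 15.35
eef_pos: [0.4946, 0.0236, 0.2265]
eef_rot: [-0.011, 0.018, 1.0, -0.001]
wrist_force: [1.1, -0.4, -2.8]
opening: 0.521
```

Run:
```python
from h import *
st(); go((.489,-.112,.235),87)
```

```text
t 15.35 pos [0.4946 0.0236 0.2265] yaw(y-axis deg) 87.89 zax [-0.0212 -0.0019 -0.9998] F [ 1.1 -0.4 -2.8] op 0.521 q [-0.19  0.02  1.79 -0.01  1.35 -1.72]
shift m [ 0.0008 -0.1357 -0.0081] units [ 0.004 -0.679 -0.041]
rot deg [-0.16 -1.21  0.89] units [-0.003 -0.02   0.015]
```

Request:
{"method": "arm_command", "body": {
  "motion": "0 -.12 -.02 0 -.02 .015 .4; 0 -.12 -.02 0 0 0 .4; 0 -.12 0 0 0 0 .4; 0 -.12 0 0 0 0 .4; 0 -.1 0 0 0 0 .4; 0 -.06 0 0 0 0 .4; 0 -.03 0 0 0 0 .4; 0 0 0 0 0 0 .4; 0 0 0 0 0 0 .4"
}}

```text
time_s: 16.1
eef_pos: [0.4786, -0.1217, 0.2235]
eef_rot: [-0.01, 0.032, 0.999, 0.001]
wrist_force: [-0.0, 0.5, -2.3]
opening: 0.525
```

Run:
```python
from h import *
st(); go((.4892,-.112,.16),87)
c,P=look("pics/14.png")
```

```text
t 16.1 pos [ 0.4786 -0.1217  0.2235] yaw(y-axis deg) 86.35 zax [-0.019   0.0029 -0.9998] F [-0.   0.5 -2.3] op 0.525 q [-0.49  0.02  1.8  -0.01  1.34 -1.99]
shift m [-0.0112  0.0102  0.0633] units [-0.056  0.051  0.317]
rot deg [ 0.1  -1.1  -0.65] units [ 0.002 -0.018 -0.011]
```

View pics/14.png

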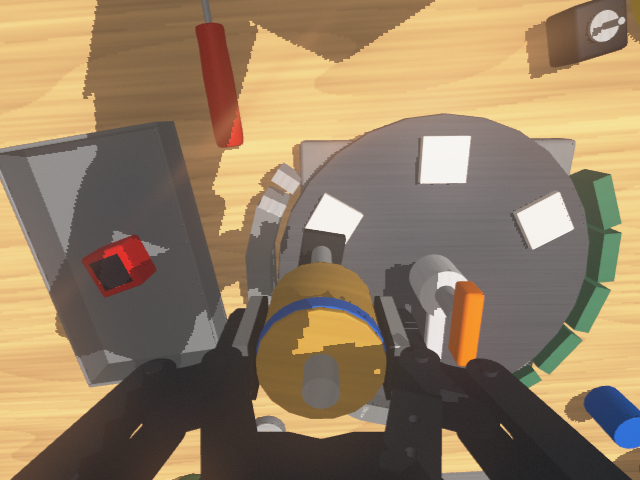

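Request:
{"method": "arm_command", "body": {
  "motion": "-.03 .025 .02 0 -.018 -.01 .4; -.02 .025 .06 0 0 0 .4; 0 0 .08 0 0 0 .4; 0 0 .08 0 0 0 .4; 0 0 .06 0 0 0 .4; 0 0 .03 0 0 0 .4; 0 0 0 0 0 0 .4"
}}

```text
time_s: 16.73
eef_pos: [0.4897, -0.1036, 0.1516]
eef_rot: [-0.001, 0.023, 1.0, 0.002]
wrist_force: [0.3, 0.6, -1.4]
opening: 0.52
```

Run:
```python
from h import *
st(); go((.4892,-.112,.1223),87)
c,P=look("pics/15.png")
print(seg(c,(0,0,130),(180,60,255),None,.046,P,amin=300))
```

```text
t 16.73 pos [ 0.4897 -0.1036  0.1516] yaw(y-axis deg) 87.42 zax [-0.002   0.0039 -1.    ] F [ 0.3  0.6 -1.4] op 0.52 q [-0.45  0.11  1.86  0.    1.18 -1.97]
shift m [ 0.0001 -0.0085  0.0293] units [ 0.001 -0.043  0.147]
rot deg [ 0.22 -0.13  0.42] units [ 0.004 -0.002  0.007]
px 274.8 416.6 world mm [ 657.7 -146. ] [65.8 24.8] 40.3
px 54.3 363.8 world mm [ 583.  -329.9] [111.6  57.8] 39.9
px 446.3 312.0 world mm [561.6 -14.2] [73.9 48. ] 37.5
px 103.3 264.4 world mm [ 507.9 -263.8] [32.2 31.8] 64.8
px 576.6 234.7 world mm [498.9  75.5] [44.1 42.6] 27.1
px 305.3 225.0 world mm [ 489.  -112.3] [40.8 41.4] 56.9
px 600.0 148.0 world mm [436.2  80.7] [43.6 20.2] 47.1
px 260.6 179.3 world mm [ 451.1 -145.8] [ 33.4 117. ] 46.3
px 15.7 187.9 world mm [ 457.5 -308.3] [ 27.  108.8] 71.9
px 437.6 144.1 world mm [434.3 -42.8] [176.2  67.6] 84.5
[(array([ 657.7, -146. ]), array([65.8, 24.8]), 40.3), (array([ 583. , -329.9]), array([111.6,  57.8]), 39.9), (array([561.6, -14.2]), array([73.9, 48. ]), 37.5), (array([ 507.9, -263.8]), array([32.2, 31.8]), 64.8), (array([498.9,  75.5]), array([44.1, 42.6]), 27.1), (array([ 489. , -112.3]), array([40.8, 41.4]), 56.9), (array([436.2,  80.7]), array([43.6, 20.2]), 47.1), (array([ 451.1, -145.8]), array([ 33.4, 117. ]), 46.3), (array([ 457.5, -308.3]), array([ 27. , 108.8]), 71.9), (array([434.3, -42.8]), array([176.2,  67.6]), 84.5)]
```

View pics/15.png

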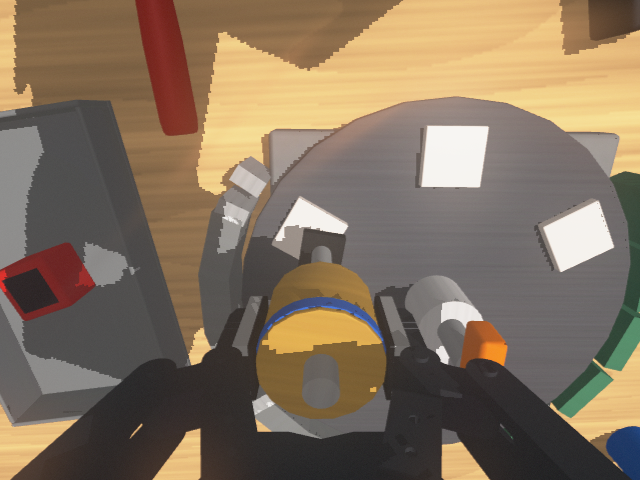

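Request:
{"method": "arm_command", "body": {
  "motion": "0 -.02 .03 .004 -.002 0 .4; 0 -.02 .04 0 0 0 .4; 0 0 .03 0 0 0 .4; 0 0 .02 0 0 0 .4; 0 0 0 0 0 0 .4"
}}

```text
time_s: 17.2
eef_pos: [0.4913, -0.1126, 0.128]
eef_rot: [0.002, 0.022, 1.0, -0.001]
wrist_force: [0.8, -0.3, -2.6]
opening: 0.526
```

Run:
```python
from h import *
st(); go((.4892,-.112,.1223),87)
```

```text
t 17.2 pos [ 0.4913 -0.1126  0.128 ] yaw(y-axis deg) 87.46 zax [ 0.004  -0.0029 -1.    ] F [ 0.8 -0.3 -2.6] op 0.526 q [-0.46  0.14  1.88 -0.    1.12 -1.99]
shift m [0.0021 0.0005 0.0056] units [0.011 0.003 0.028]
rot deg [-0.15  0.23  0.46] units [-0.003  0.004  0.008]
```

Request:
{"method": "arm_command", "body": {
  "motion": ".011 .003 .008 -.003 .004 0 .4; 0 0 .008 0 0 0 .4; 0 0 .006 0 0 0 .4; 0 0 0 0 0 0 .4"
}}

```text
time_s: 17.53
eef_pos: [0.4891, -0.1124, 0.1235]
eef_rot: [0.0, 0.023, 1.0, 0.0]
wrist_force: [0.0, 0.1, -2.3]
opening: 0.522
```

Run:
```python
from h import *
st(); go((.4892,-.112,.1223),87)
```

```text
t 17.53 pos [ 0.4891 -0.1124  0.1235] yaw(y-axis deg) 87.41 zax [ 1.e-04  6.e-04 -1.e+00] F [ 0.   0.1 -2.3] op 0.522 q [-0.46  0.15  1.88  0.    1.11 -1.99]
shift m [-0.0001  0.0004  0.0012] units [-0.     0.002  0.006]
rot deg [0.03 0.   0.41] units [0.001 0.    0.007]
```

Request:
{"method": "arm_command", "body": {
  "motion": "0 0 .004 0 0 0 .4; 0 0 .004 0 0 0 .4; 0 0 .002 0 0 0 .4"
}}

```text
time_s: 17.78
eef_pos: [0.4897, -0.1126, 0.1222]
eef_rot: [0.001, 0.023, 1.0, -0.0]
wrist_force: [-0.4, 0.6, 2.2]
opening: 0.525
```

Run:
```python
from h import *
st(); go((.4892,-.112,.1223),87)
```

```text
t 17.78 pos [ 0.4897 -0.1126  0.1222] yaw(y-axis deg) 87.42 zax [ 1.5e-03 -1.0e-04 -1.0e+00] F [-0.4  0.6  2.2] op 0.525 q [-0.46  0.15  1.88  0.    1.11 -1.99]
shift m [ 0.0005  0.0006 -0.0001] units [ 0.003  0.003 -0.   ]
rot deg [-0.    0.09  0.42] units [-0.     0.001  0.007]
```

Request:
{"method": "arm_command", "body": {
  "motion": "0 0 0 0 0 0 .54; 0 0 0 0 0 0 .56; 0 0 0 0 0 0 .6; 0 0 0 0 0 0 .66; 0 0 0 0 0 0 .75; 0 0 0 0 0 0 .85; 0 0 0 0 0 0 1; 0 0 0 0 0 0 1"
}}

```text
time_s: 18.45
eef_pos: [0.4912, -0.1132, 0.1239]
eef_rot: [0.003, 0.022, 1.0, -0.001]
wrist_force: [0.5, 0.5, 0.6]
opening: 1.0
```

Run:
```python
from h import *
st(); 
c,P=look("pics/16.png")
```

```text
t 18.45 pos [ 0.4912 -0.1132  0.1239] yaw(y-axis deg) 87.43 zax [ 0.005  -0.0019 -1.    ] F [0.5 0.5 0.6] op 1.0 q [-0.46  0.15  1.88  0.    1.11 -1.99]
```

View pics/16.png

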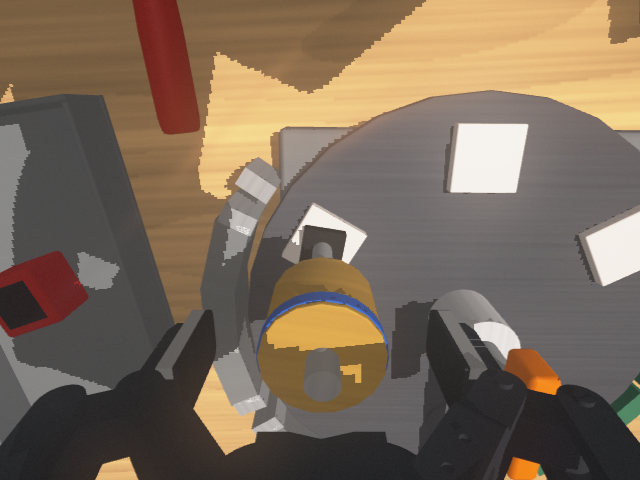

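Standing. Lift straight up, clear of the valve.

Request:
{"method": "arm_command", "body": {
  "motion": "0 0 -.03 0 .004 0 1; 0 0 -.08 0 0 0 1; 0 0 -.12 0 0 0 1; 0 0 -.15 0 0 0 1; 0 0 -.15 0 0 0 1; 0 0 -.1 0 0 0 1; 0 0 -.03 0 0 0 1; 0 0 0 0 0 0 1"
}}

```text
time_s: 19.17
eef_pos: [0.4896, -0.1123, 0.2624]
eef_rot: [-0.002, 0.023, 1.0, 0.0]
wrist_force: [0.1, 0.0, -0.4]
opening: 1.0
```

Run:
```python
from h import *
st(); go((.414,.31,.235),84)
c,P=look("pics/17.png")
D=camera("side"); b=(170,150,400,310)
cv2.imwrite("pics/17d.png",cv2.resize(D["img"][b[1]:b[3],b[0]:b[2],::-1],None,fx=3.4,fy=3.4,interpolation=2))
```

```text
t 19.17 pos [ 0.4896 -0.1123  0.2624] yaw(y-axis deg) 87.41 zax [-4.6e-03  2.0e-04 -1.0e+00] F [ 0.1  0.  -0.4] op 1.0 q [-0.46 -0.01  1.75 -0.    1.41 -1.99]
shift m [0.0944 0.4184 0.0278] units [0.472 2.092 0.139]
rot deg [-0.01 -0.26  3.41] units [-0.    -0.004  0.057]
```

View pics/17.png

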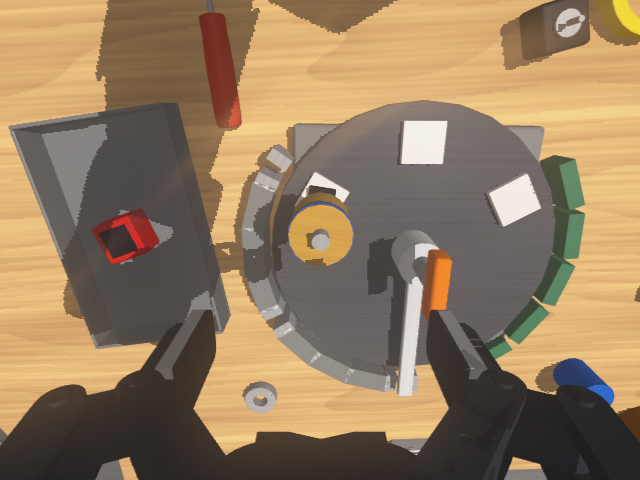

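View pics/17d.png

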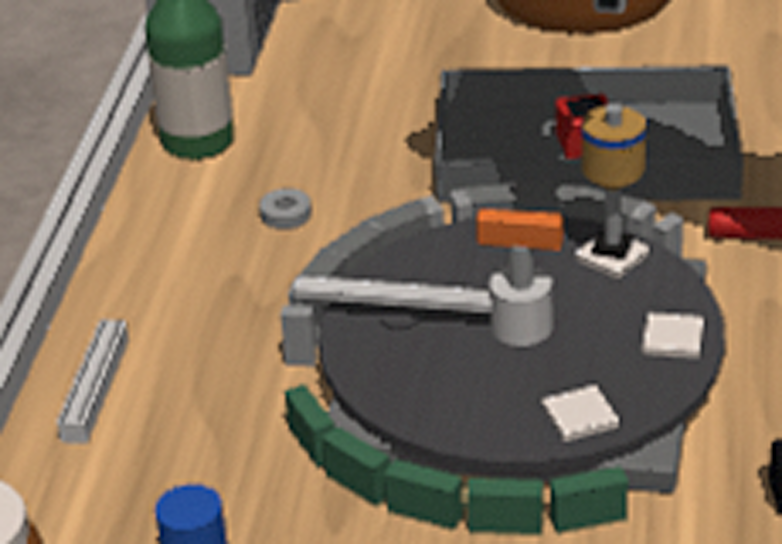

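Request:
{"method": "arm_command", "body": {
  "motion": ".01 .08 0 0 -.004 0 1; .03 .17 0 0 0 .03 1; .04 .2 0 0 0 .03 1; .04 .2 0 0 0 0 1; .04 .2 0 0 0 0 1; .04 .2 0 0 0 0 1; .04 .2 0 0 0 0 1; .04 .2 0 0 0 0 1; .04 .2 0 0 0 0 1; .04 .2 0 0 0 0 1"
}}

```text
time_s: 20.1
eef_pos: [0.4448, 0.2663, 0.2408]
eef_rot: [-0.017, 0.064, 0.998, -0.001]
wrist_force: [0.7, -0.5, -0.0]
opening: 0.998
```

Run:
```python
from h import *
st(); go((.414,.34,.2),84)
```

```text
t 20.1 pos [0.4448 0.2663 0.2408] yaw(y-axis deg) 82.69 zax [-3.440e-02  3.000e-04 -9.994e-01] F [ 0.7 -0.5 -0. ] op 0.998 q [ 0.3   0.07  1.71  0.01  1.39 -1.14]
shift m [0.0385 0.0693 0.0418] units [0.193 0.347 0.209]
rot deg [-0.21 -1.96 -1.31] units [-0.004 -0.033 -0.022]
```

Request:
{"method": "arm_command", "body": {
  "motion": ".06 .12 .03 0 -.033 -.02 1; .06 .11 .05 0 0 0 1; .04 .07 .06 0 0 0 1; .02 .03 .03 0 0 0 1; 0 0 0 0 0 0 1; 0 0 0 0 0 0 1"
}}

```text
time_s: 20.6
eef_pos: [0.4061, 0.3438, 0.1933]
eef_rot: [-0.008, 0.048, 0.999, -0.006]
wrist_force: [0.7, 0.3, 0.2]
opening: 1.005
```

Run:
```python
from h import *
st(); go((.4142,.3425,.08),84)
c,P=look("pics/18.png")
```

```text
t 20.6 pos [0.4061 0.3438 0.1933] yaw(y-axis deg) 84.55 zax [-0.0162 -0.0106 -0.9998] F [0.7 0.3 0.2] op 1.005 q [ 0.48  0.14  1.74 -0.    1.29 -0.99]
shift m [-0.0099  0.0008  0.1132] units [-0.049  0.004  0.566]
rot deg [-0.7  -0.86  0.54] units [-0.012 -0.014  0.009]
```

View pics/18.png

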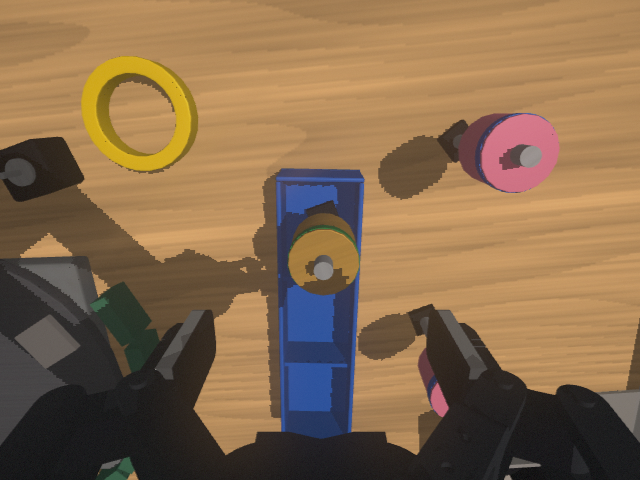

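Run:
```python
from h import *
c,P=look()
for p,z in (((323,268),.128),((323,261),.116)): print(p,bp(c,p,z,P).round(4))
```

```text
(323, 268) [0.4133 0.342  0.128 ]
(323, 261) [0.4135 0.3418 0.116 ]
```

Request:
{"method": "arm_command", "body": {
  "motion": "-.03 0 .05 -.012 -.014 .009 1; -.02 0 .1 0 0 0 1; 0 0 .1 0 0 0 1; 0 0 .1 0 0 0 1; 0 0 .07 0 0 0 1; 0 0 .03 0 0 0 1; 0 0 0 0 0 0 1"
}}

```text
time_s: 21.28
eef_pos: [0.4282, 0.3364, 0.1078]
eef_rot: [0.007, 0.06, 0.998, 0.003]
wrist_force: [-1.1, 0.2, -0.2]
opening: 0.998
```

Run:
```python
from h import *
st(); go((.4142,.3425,.08),84)
c,P=look("pics/19.png")
```

```text
t 21.28 pos [0.4282 0.3364 0.1078] yaw(y-axis deg) 83.14 zax [ 0.015   0.0058 -0.9999] F [-1.1  0.2 -0.2] op 0.998 q [ 0.45  0.25  1.8  -0.    1.08 -1.  ]
shift m [0.015  0.0042 0.0276] units [0.075 0.021 0.138]
rot deg [ 0.43  0.82 -0.87] units [ 0.007  0.014 -0.014]
```

View pics/19.png

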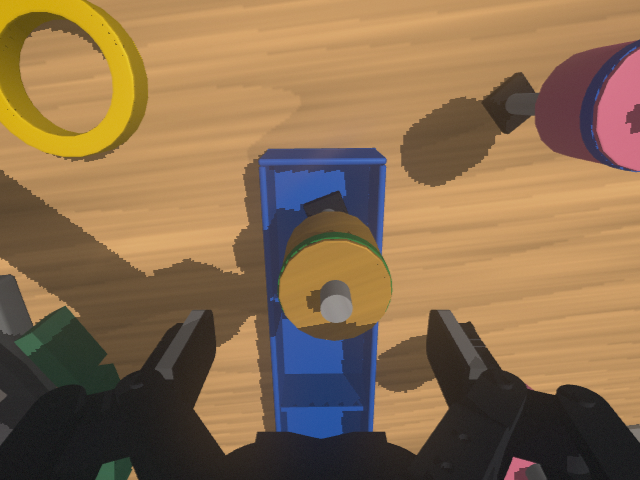

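Request:
{"method": "arm_command", "body": {
  "motion": ".035 .01 .02 .007 .014 -.014 1; .025 .01 .03 0 0 0 1; .01 0 .03 0 0 0 1; 0 0 .02 0 0 0 1; 0 0 0 0 0 0 1"
}}

```text
time_s: 21.75
eef_pos: [0.417, 0.3435, 0.0912]
eef_rot: [0.003, 0.052, 0.999, 0.002]
wrist_force: [-0.2, 0.5, -0.3]
opening: 1.0
```

Run:
```python
from h import *
st(); go((.4138,.3422,.08),84)
```

```text
t 21.75 pos [0.417  0.3435 0.0912] yaw(y-axis deg) 84.0 zax [ 0.0056  0.0033 -1.    ] F [-0.2  0.5 -0.3] op 1.0 q [ 0.47  0.27  1.81  0.    1.06 -1.  ]
shift m [ 0.0031 -0.0017  0.0111] units [ 0.015 -0.008  0.056]
rot deg [ 0.22  0.3  -0.  ] units [ 0.004  0.005 -0.   ]
```

Request:
{"method": "arm_command", "body": {
  "motion": ".015 -.008 .03 .004 .005 0 1; 0 0 .03 0 0 0 .9; 0 0 0 0 0 0 .8; 0 0 0 0 0 0 .75; 0 0 0 0 0 0 .7"
}}

```text
time_s: 22.17
eef_pos: [0.4131, 0.3424, 0.0777]
eef_rot: [-0.0, 0.052, 0.999, -0.0]
wrist_force: [-0.3, 0.0, 0.1]
opening: 0.699
```

Run:
```python
from h import *
st(); go((.4138,.3422,.08),84)
c,P=look("pics/20.png")
```

```text
t 22.17 pos [0.4131 0.3424 0.0777] yaw(y-axis deg) 84.06 zax [-8.e-04 -9.e-04 -1.e+00] F [-0.3  0.   0.1] op 0.699 q [ 0.47  0.29  1.82 -0.    1.04 -1.  ]
shift m [-0.0007 -0.0001 -0.0023] units [-0.003 -0.001 -0.011]
rot deg [-0.06 -0.04  0.06] units [-0.001 -0.001  0.001]
```

View pics/20.png

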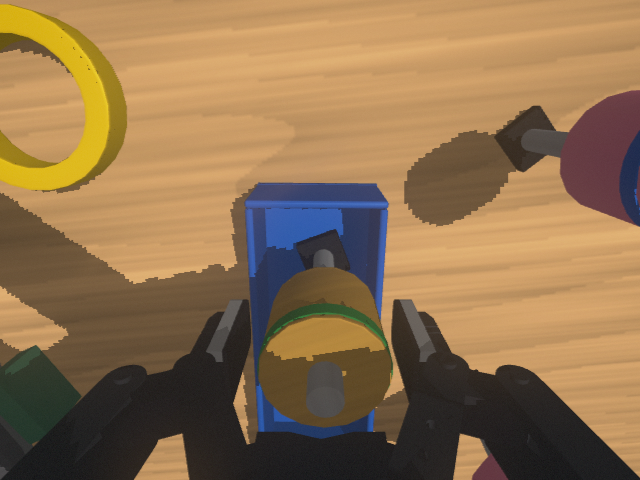

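Request:
{"method": "arm_command", "body": {
  "motion": "-.003 .006 -.01 0 0 0 .65; 0 0 0 0 0 0 .6; 0 0 0 0 0 0 .57; 0 0 0 0 0 0 .4; 0 0 0 0 0 0 .4; 0 0 0 0 0 0 .4; 0 0 0 0 0 0 .4; 0 0 0 0 0 0 .4"
}}

```text
time_s: 22.88
eef_pos: [0.4149, 0.3439, 0.0809]
eef_rot: [0.0, 0.052, 0.999, 0.0]
wrist_force: [0.4, -0.4, -0.7]
opening: 0.523
```

Run:
```python
from h import *
st()
```

```text
t 22.88 pos [0.4149 0.3439 0.0809] yaw(y-axis deg) 84.04 zax [ 1.e-03 -1.e-04 -1.e+00] F [ 0.4 -0.4 -0.7] op 0.523 q [ 0.47  0.29  1.81 -0.    1.04 -0.99]
```

Request:
{"method": "arm_command", "body": {
  "motion": "0 0 -.03 0 0 0 .4; 0 0 -.06 0 0 0 .4; 0 0 -.1 0 0 0 .4; 0 0 -.12 0 0 0 .4; 0 0 -.12 0 0 0 .4; 0 0 -.12 0 0 0 .4; 0 0 -.1 0 0 0 .4; 0 0 -.06 0 0 0 .4; 0 0 -.03 0 0 0 .4; 0 0 0 0 0 0 .4"
}}

```text
time_s: 23.72
eef_pos: [0.4116, 0.3425, 0.2399]
eef_rot: [-0.002, 0.052, 0.999, -0.001]
wrist_force: [0.4, 0.1, -3.5]
opening: 0.521
```

Run:
```python
from h import *
st(); go((.499,.0765,.2),87)
c,P=look("pics/21.png")
```

```text
t 23.72 pos [0.4116 0.3425 0.2399] yaw(y-axis deg) 84.05 zax [-0.0042 -0.0026 -1.    ] F [ 0.4  0.1 -3.5] op 0.521 q [ 0.47  0.09  1.69 -0.    1.37 -0.99]
shift m [-0.1146 -0.2554  0.0403] units [-0.573 -1.277  0.201]
rot deg [-0.17 -0.23 -2.95] units [-0.003 -0.004 -0.049]
```

View pics/21.png

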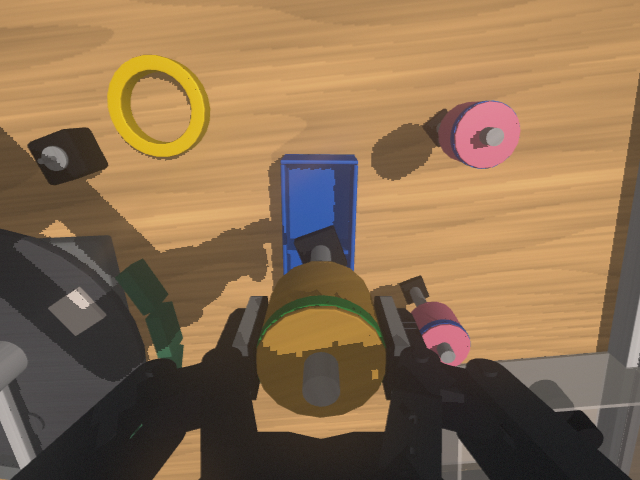

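Request:
{"method": "arm_command", "body": {
  "motion": "-.03 -.06 0 0 -.004 -.025 .4; -.05 -.11 0 0 0 -.024 .4; -.07 -.15 0 0 0 0 .4; -.07 -.16 0 0 0 0 .4; -.07 -.16 0 0 0 0 .4; -.07 -.16 0 0 0 0 .4; -.06 -.14 0 0 0 0 .4; -.05 -.1 0 0 0 0 .4; -.02 -.05 0 0 0 0 .4; 0 0 0 0 0 0 .4"
}}

```text
time_s: 24.6
eef_pos: [0.4923, 0.1094, 0.2266]
eef_rot: [-0.011, 0.022, 1.0, -0.003]
wrist_force: [0.7, -0.1, -2.5]
opening: 0.527
```

Run:
```python
from h import *
st(); go((.499,.0765,.16),87)
c,P=look("pics/22.png")
seg(c,(0,0,130),(180,60,255),None,.046,P,amin=300)
```

```text
t 24.6 pos [0.4923 0.1094 0.2266] yaw(y-axis deg) 87.45 zax [-0.0216 -0.0059 -0.9997] F [ 0.7 -0.1 -2.5] op 0.527 q [-0.01  0.04  1.77 -0.01  1.35 -1.54]
shift m [-0.0096 -0.0321  0.0666] units [-0.048 -0.161  0.333]
rot deg [-0.4  -1.22  0.44] units [-0.007 -0.02   0.007]
px 93.0 381.9 world mm [ 663.3 -143.7] [46.3 22.2] 41.2
px 631.8 402.8 world mm [700.6 419.7] [113.6  23.1] 12.0
px 26.6 311.1 world mm [ 586.2 -188.6] [74.8 18.2] 5.5
px 288.8 219.1 world mm [499.4  77.6] [40.5 41.1] 27.2
px 88.2 219.0 world mm [ 491.3 -112. ] [41.  39.3] 57.2
px 305.9 156.3 world mm [441.8  98.6] [59.  29.3] 41.6
px 182.6 154.6 world mm [437.9   1.4] [46.  78.7] 7.7
px 311.0 28.2 world mm [345.9 105.5] [21.8 20.8] 87.4
```

View pics/22.png

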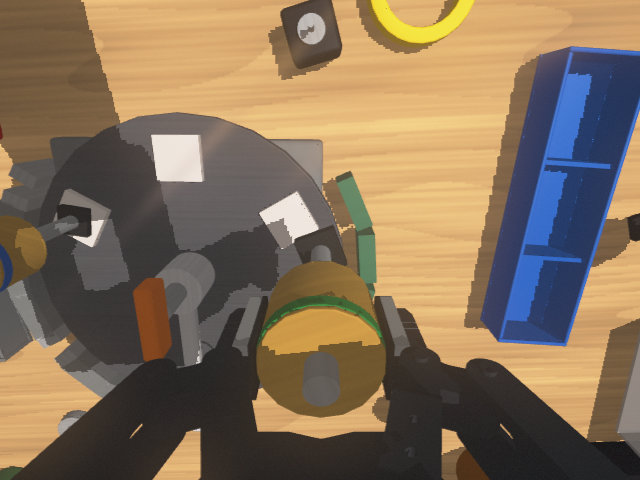

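Request:
{"method": "arm_command", "body": {
  "motion": "-.03 -.05 .03 -.007 -.02 0 .4; -.02 -.06 .06 0 0 0 .4; 0 -.04 .08 0 0 0 .4; 0 0 .08 0 0 0 .4; 0 0 .06 0 0 0 .4; 0 0 .03 0 0 0 .4; 0 0 0 0 0 0 .4"
}}

```text
time_s: 25.23
eef_pos: [0.4956, 0.082, 0.149]
eef_rot: [-0.006, 0.02, 1.0, 0.002]
wrist_force: [-0.3, -0.2, -2.9]
opening: 0.524
```

Run:
```python
from h import *
st(); go((.4993,.077,.1229),87)
c,P=look("pics/23.png")
seg(c,(0,0,130),(180,60,255),(200,150,400,300),.046,P,amin=300)
```

```text
t 25.23 pos [0.4956 0.082  0.149 ] yaw(y-axis deg) 87.68 zax [-0.011   0.0034 -0.9999] F [-0.3 -0.2 -2.9] op 0.524 q [-0.07  0.12  1.86  0.    1.18 -1.61]
shift m [-0.0042 -0.005   0.0261] units [-0.021 -0.025  0.13 ]
rot deg [ 0.17 -0.64  0.68] units [ 0.003 -0.011  0.011]
px 320.2 226.8 world mm [499.5  77.9] [40.8 40.2] 28.2
px 341.6 166.0 world mm [446.9 100.2] [46.8 23.4] 38.9
```

View pics/23.png

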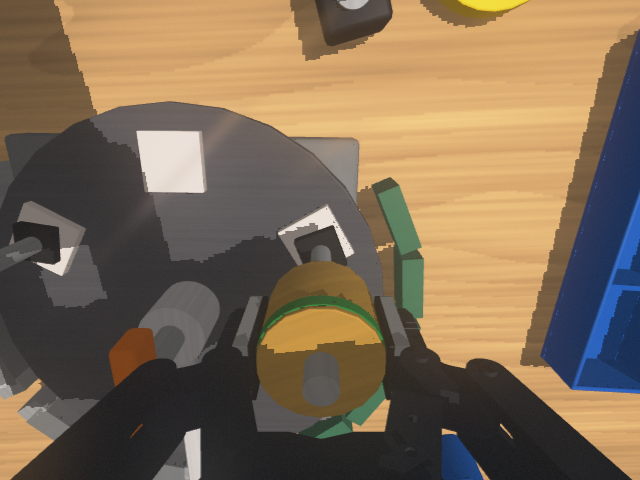

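Request:
{"method": "arm_command", "body": {
  "motion": "-.02 -.015 .02 .003 -.011 0 .4; -.005 -.01 .035 0 0 0 .4; 0 0 .03 0 0 0 .4; 0 0 .02 0 0 0 .4; 0 0 0 0 0 0 .4"
}}

```text
time_s: 25.7
eef_pos: [0.5026, 0.0772, 0.1285]
eef_rot: [0.003, 0.019, 1.0, -0.0]
wrist_force: [0.4, 0.3, -2.4]
opening: 0.526
```

Run:
```python
from h import *
st(); go((.4994,.0775,.1229),87)
```

```text
t 25.7 pos [0.5026 0.0772 0.1285] yaw(y-axis deg) 87.79 zax [ 5.7e-03 -9.0e-04 -1.0e+00] F [ 0.4  0.3 -2.4] op 0.526 q [-0.08  0.15  1.87 -0.    1.12 -1.61]
shift m [0.0032 0.0002 0.0056] units [0.016 0.001 0.028]
rot deg [-0.03  0.33  0.79] units [-0.001  0.005  0.013]
```

Request:
{"method": "arm_command", "body": {
  "motion": ".016 .001 .008 0 .005 0 .4; 0 0 .008 0 0 0 .4; 0 0 .006 0 0 0 .4; 0 0 0 0 0 0 .4"
}}

```text
time_s: 26.03
eef_pos: [0.4994, 0.0775, 0.1241]
eef_rot: [0.0, 0.019, 1.0, -0.0]
wrist_force: [0.7, 0.6, -2.6]
opening: 0.523
```

Run:
```python
from h import *
st(); go((.4994,.0775,.1229),87)
```

```text
t 26.03 pos [0.4994 0.0775 0.1241] yaw(y-axis deg) 87.78 zax [ 5.e-04 -6.e-04 -1.e+00] F [ 0.7  0.6 -2.6] op 0.523 q [-0.08  0.15  1.87 -0.    1.11 -1.61]
shift m [-0.     -0.      0.0012] units [-0.    -0.     0.006]
rot deg [-0.03  0.03  0.78] units [-0.001  0.001  0.013]
```

Request:
{"method": "arm_command", "body": {
  "motion": "0 0 .004 0 0 0 .4; 0 0 .004 0 0 0 .4; 0 0 .002 0 0 0 .4"
}}

```text
time_s: 26.28
eef_pos: [0.5, 0.0776, 0.1229]
eef_rot: [0.001, 0.019, 1.0, -0.0]
wrist_force: [-0.3, -0.1, 2.4]
opening: 0.518
```

Run:
```python
from h import *
st(); go((.4994,.0775,.1229),87)
```

```text
t 26.28 pos [0.5    0.0776 0.1229] yaw(y-axis deg) 87.78 zax [ 2.1e-03 -6.0e-04 -1.0e+00] F [-0.3 -0.1  2.4] op 0.518 q [-0.08  0.16  1.87 -0.    1.11 -1.61]
shift m [ 0.0006 -0.0001 -0.    ] units [ 0.003 -0.001 -0.   ]
rot deg [-0.03  0.12  0.78] units [-0.     0.002  0.013]
```

Contact made, release slowly.

Request:
{"method": "arm_command", "body": {
  "motion": "0 0 0 0 0 0 .54; 0 0 0 0 0 0 .56; 0 0 0 0 0 0 .6; 0 0 0 0 0 0 .66; 0 0 0 0 0 0 .75; 0 0 0 0 0 0 .85; 0 0 0 0 0 0 1; 0 0 0 0 0 0 1"
}}

```text
time_s: 26.95
eef_pos: [0.502, 0.0774, 0.1247]
eef_rot: [0.003, 0.019, 1.0, -0.0]
wrist_force: [-0.2, 0.1, -1.1]
opening: 1.001
```

Run:
```python
from h import *
st(); 
c,P=look("pics/24.png")
```

```text
t 26.95 pos [0.502  0.0774 0.1247] yaw(y-axis deg) 87.79 zax [ 0.0066 -0.0011 -1.    ] F [-0.2  0.1 -1.1] op 1.001 q [-0.08  0.15  1.87 -0.    1.11 -1.61]
```

View pics/24.png

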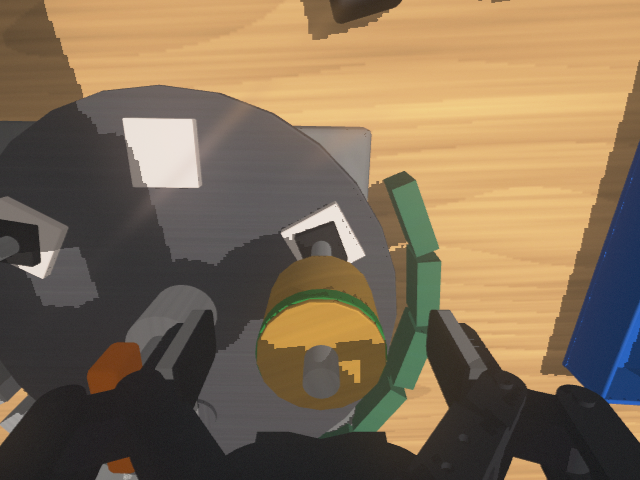

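Request:
{"method": "arm_command", "body": {
  "motion": "0 0 -.03 0 .004 0 1; 0 0 -.08 0 0 0 1; 0 0 -.12 0 0 0 1; 0 0 -.15 0 0 0 1; 0 0 -.15 0 0 0 1; 0 0 -.1 0 0 0 1; 0 0 -.03 0 0 0 1; 0 0 0 0 0 0 1; 0 0 0 0 0 0 1; 0 0 0 0 0 0 1"
}}

```text
time_s: 27.83
eef_pos: [0.4997, 0.0776, 0.2623]
eef_rot: [-0.002, 0.019, 1.0, -0.0]
wrist_force: [-0.9, 0.7, -0.4]
opening: 0.999
```

Run:
```python
from h import *
st(); go((.5492,-.0205,.235),87)
c,P=look("pics/25.png")
D=camera("side"); b=(170,150,400,310)
cv2.imwrite("pics/25d.png",cv2.resize(D["img"][b[1]:b[3],b[0]:b[2],::-1],None,fx=3.4,fy=3.4,interpolation=2))
D=camera("scene"); b=(190,140,420,310)
cv2.imwrite("pics/25s.png",cv2.resize(D["img"][b[1]:b[3],b[0]:b[2],::-1],None,fx=3.4,fy=3.4,interpolation=2))
```

```text
t 27.83 pos [0.4997 0.0776 0.2623] yaw(y-axis deg) 87.78 zax [-3.8e-03 -5.0e-04 -1.0e+00] F [-0.9  0.7 -0.4] op 0.999 q [-0.08  0.    1.74 -0.    1.41 -1.61]
shift m [-0.0534 -0.0961  0.0271] units [-0.267 -0.48   0.136]
rot deg [-0.04 -0.22  0.78] units [-0.001 -0.004  0.013]
```

View pics/25.png

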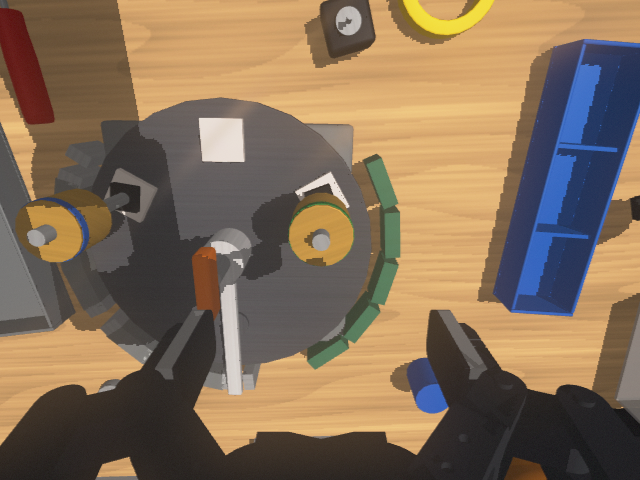

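View pics/25d.png

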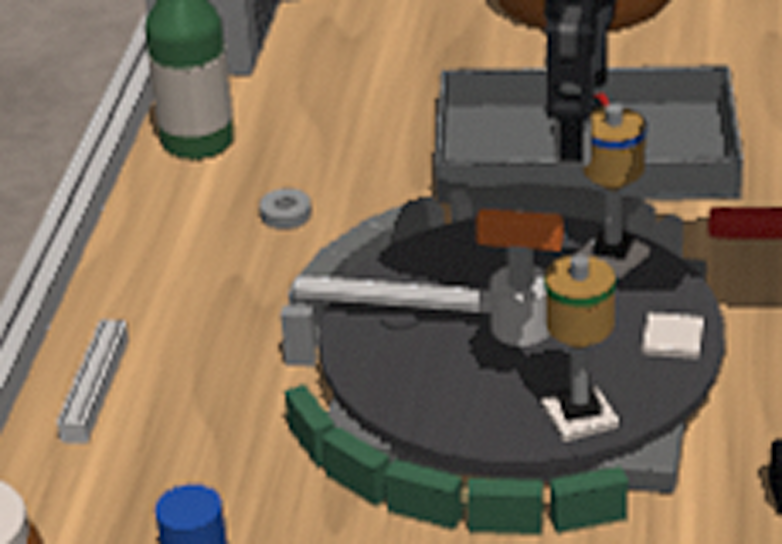

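View pics/25s.png

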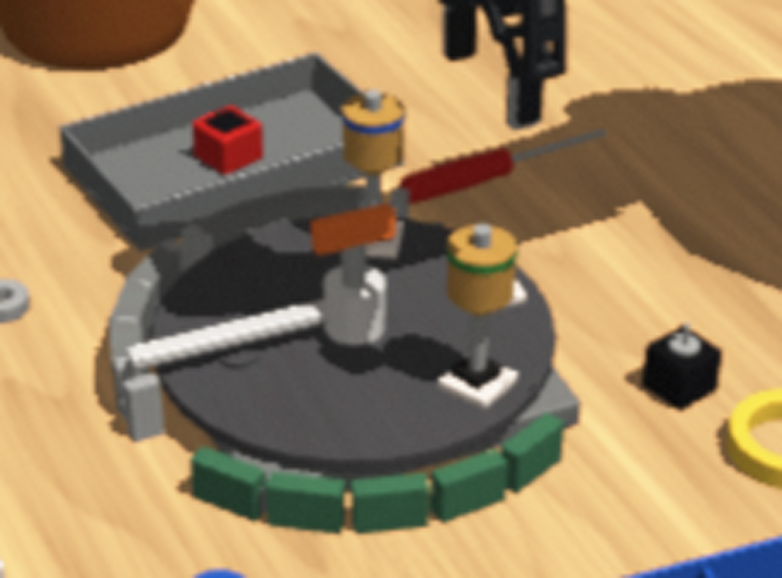

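Request:
{"method": "arm_command", "body": {
  "motion": "-.05 -.08 0 0 -.004 0 1; -.07 -.12 0 0 0 0 1; -.07 -.13 0 0 0 0 1; -.05 -.1 0 0 0 .01 1; -.03 -.05 0 0 0 .01 1; 0 0 0 0 0 0 1; 0 0 0 0 0 0 1"
}}

```text
time_s: 28.57
eef_pos: [0.5474, -0.0221, 0.2531]
eef_rot: [-0.007, 0.029, 1.0, 0.002]
wrist_force: [1.0, 0.5, 0.5]
opening: 1.001
```

Run:
```python
from h import *
st(); go((.5492,-.0205,.16),86.5)
c,P=look("pics/26.png")
seg(c,(5,150,60),(20,255,255),(250,230,400,420),.137,P)
```

```text
t 28.57 pos [ 0.5474 -0.0221  0.2531] yaw(y-axis deg) 86.66 zax [-0.0148  0.0036 -0.9999] F [1.  0.5 0.5] op 1.001 q [-0.26  0.11  1.64 -0.    1.4  -1.77]
shift m [-0.0031  0.0015  0.093 ] units [-0.015  0.007  0.465]
rot deg [ 0.15 -0.86  0.16] units [ 0.003 -0.014  0.003]
px 324.5 249.8 world mm [562.2 -21.2] [12.8 31.7] 86.7
```

View pics/26.png

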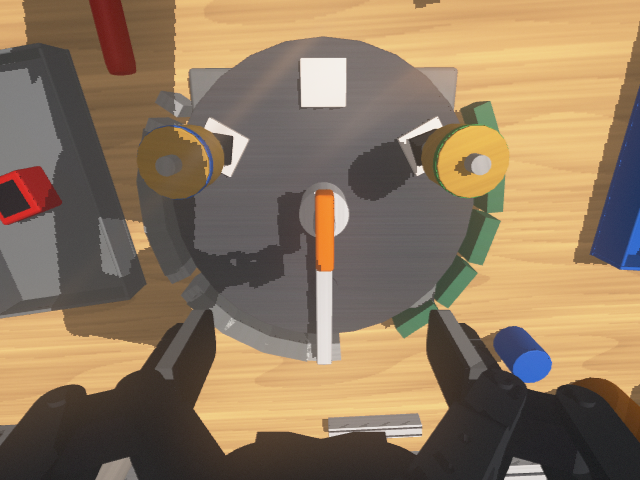

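Request:
{"method": "arm_command", "body": {
  "motion": "-.01 .005 .05 .003 -.014 0 1; 0 0 .1 0 0 0 1; 0 0 .1 0 0 0 1; 0 0 .1 0 0 0 1; 0 0 .06 0 0 0 1; 0 0 0 0 0 0 1"
}}

```text
time_s: 29.12
eef_pos: [0.5474, -0.013, 0.1694]
eef_rot: [0.001, 0.025, 1.0, 0.001]
wrist_force: [-0.1, 0.4, -0.0]
opening: 1.001
```

Run:
```python
from h import *
st(); go((.5492,-.0205,.109),86.7)
c,P=look("pics/27.png")
```

```text
t 29.12 pos [ 0.5474 -0.013   0.1694] yaw(y-axis deg) 87.14 zax [ 0.0025  0.001  -1.    ] F [-0.1  0.4 -0. ] op 1.001 q [-0.24  0.18  1.74  0.    1.22 -1.76]
shift m [-0.002  -0.0074  0.0604] units [-0.01  -0.037  0.302]
rot deg [0.06 0.14 0.44] units [0.001 0.002 0.007]
```

View pics/27.png

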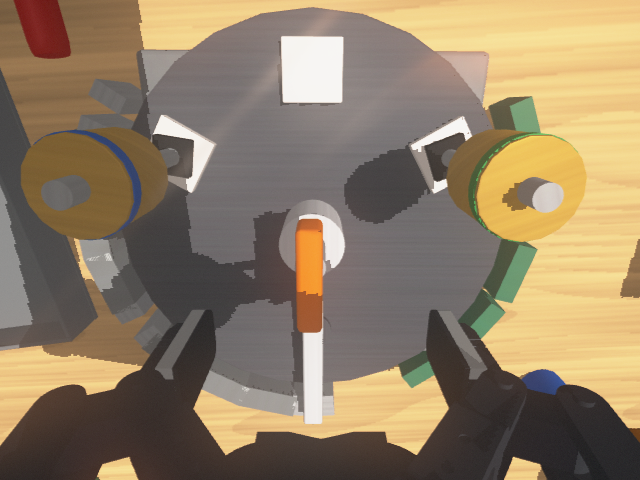

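Request:
{"method": "arm_command", "body": {
  "motion": "-.01 -.02 .03 0 .002 .007 1; 0 -.017 .06 0 0 0 1; 0 0 .08 0 0 0 1; 0 0 .06 0 0 0 1; 0 0 .03 0 0 0 1; 0 0 0 0 0 0 1"
}}

```text
time_s: 29.67
eef_pos: [0.5528, -0.0204, 0.1198]
eef_rot: [0.005, 0.027, 1.0, -0.0]
wrist_force: [0.2, -0.1, -0.7]
opening: 1.007
```

Run:
```python
from h import *
st(); go((.5492,-.0205,.109),86.7)
c,P=look("pics/28.png")
```

```text
t 29.67 pos [ 0.5528 -0.0204  0.1198] yaw(y-axis deg) 86.86 zax [ 0.0102 -0.0012 -0.9999] F [ 0.2 -0.1 -0.7] op 1.007 q [-0.25  0.25  1.76  0.    1.11 -1.77]
shift m [ 0.0037 -0.0003  0.0108] units [ 0.019 -0.002  0.054]
rot deg [-0.04  0.59  0.16] units [-0.001  0.01   0.003]
```

View pics/28.png

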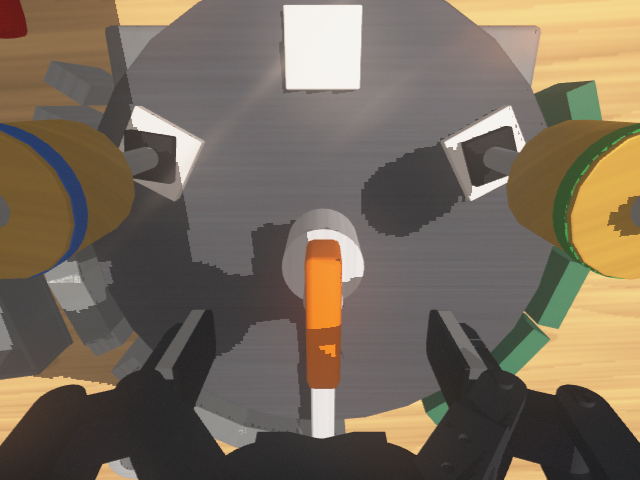

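Request:
{"method": "arm_command", "body": {
  "motion": ".015 .004 .025 0 .01 .003 1; 0 0 .025 0 0 0 .8; 0 0 .005 0 0 0 .6; 0 0 0 0 0 0 .45; 0 0 0 0 0 0 .35; 0 0 0 0 0 0 .3"
}}

```text
time_s: 30.22
eef_pos: [0.5519, -0.0201, 0.111]
eef_rot: [0.002, 0.029, 1.0, -0.001]
wrist_force: [-0.4, 0.3, -0.4]
opening: 0.31
```

Run:
```python
from h import *
st(); go((.5492,-.0205,.109),86.7)
c,P=look("pics/29.png")
```

```text
t 30.22 pos [ 0.5519 -0.0201  0.111 ] yaw(y-axis deg) 86.64 zax [ 0.0037 -0.0019 -1.    ] F [-0.4  0.3 -0.4] op 0.31 q [-0.25  0.27  1.77 -0.    1.1  -1.76]
shift m [ 0.0026 -0.0006  0.002 ] units [ 0.013 -0.003  0.01 ]
rot deg [-0.1   0.22 -0.06] units [-0.002  0.004 -0.001]
```

View pics/29.png

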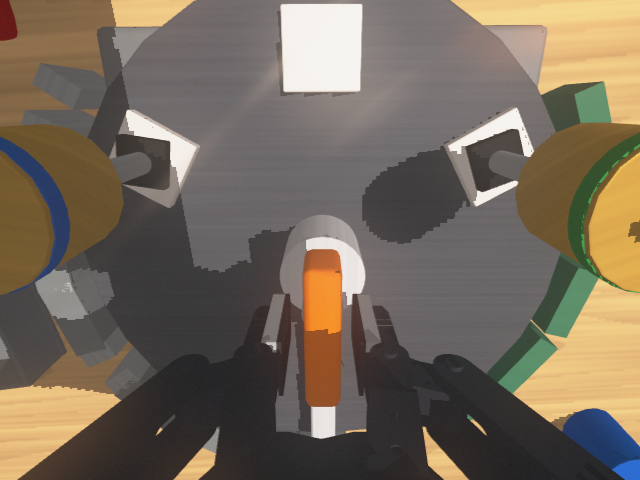

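Centred on the bar. Trim x and grip.

Request:
{"method": "arm_command", "body": {
  "motion": ".012 .003 .005 -.002 .004 0 .25; 0 0 0 0 0 0 .2; 0 0 0 0 0 0 .1; 0 0 0 0 0 0 .05; 0 0 0 0 0 0 .05; 0 0 0 0 0 0 .05"
}}

```text
time_s: 30.77
eef_pos: [0.5494, -0.0193, 0.1106]
eef_rot: [-0.0, 0.029, 1.0, 0.0]
wrist_force: [-0.7, 1.0, -0.1]
opening: 0.155
```

Run:
```python
from h import *
st(); go((.5492,-.0205,.109),86.7)
```

```text
t 30.77 pos [ 0.5494 -0.0193  0.1106] yaw(y-axis deg) 86.65 zax [-0.e+00  5.e-04 -1.e+00] F [-0.7  1.  -0.1] op 0.155 q [-0.25  0.27  1.77  0.    1.11 -1.76]
shift m [ 0.0002 -0.0013  0.0016] units [ 0.001 -0.006  0.008]
rot deg [ 0.03 -0.   -0.05] units [ 0.    -0.    -0.001]
```

Request:
{"method": "arm_command", "body": {
  "motion": "0 0 -.015 0 0 0 .05; 0 0 -.02 0 0 0 .05; 0 0 -.02 0 0 0 .05; 0 0 -.02 0 0 0 .05; 0 0 -.01 0 0 0 .05"
}}

```text
time_s: 31.18
eef_pos: [0.5493, -0.0192, 0.1262]
eef_rot: [-0.0, 0.029, 1.0, 0.0]
wrist_force: [3.5, -0.5, -8.2]
opening: 0.156
```

Run:
```python
from h import *
st(); go((.5492,-.0205,.1296),86.7)
```

```text
t 31.18 pos [ 0.5493 -0.0192  0.1262] yaw(y-axis deg) 86.64 zax [-4.e-04  9.e-04 -1.e+00] F [ 3.5 -0.5 -8.2] op 0.156 q [-0.25  0.24  1.76  0.    1.14 -1.76]
shift m [ 0.     -0.0013 -0.0034] units [ 0.    -0.006 -0.017]
rot deg [ 0.05 -0.03 -0.06] units [ 0.001 -0.    -0.001]
```

Request:
{"method": "arm_command", "body": {
  "motion": "0 0 -.01 0 0 0 .05; 0 0 -.008 0 0 0 .05; 0 0 0 0 0 0 .05"
}}

```text
time_s: 31.43
eef_pos: [0.5493, -0.0192, 0.1301]
eef_rot: [-0.0, 0.029, 1.0, 0.0]
wrist_force: [3.3, -0.0, -9.6]
opening: 0.156
```

Run:
```python
from h import *
st()
```

```text
t 31.43 pos [ 0.5493 -0.0192  0.1301] yaw(y-axis deg) 86.63 zax [-2.e-04  9.e-04 -1.e+00] F [ 3.3 -0.  -9.6] op 0.156 q [-0.25  0.24  1.76  0.    1.15 -1.76]
```

Request:
{"method": "arm_command", "body": {
  "motion": "0 0 0 0 0 .008 .05; 0 0 0 0 0 .012 .05; 0 0 0 0 0 .016 .05; 0 0 0 0 0 .02 .05; 0 0 0 0 0 .02 .05; 0 0 0 0 0 .02 .05"
}}

```text
time_s: 31.93
eef_pos: [0.5493, -0.0191, 0.1295]
eef_rot: [-0.0, 0.084, 0.996, 0.001]
wrist_force: [4.1, 0.1, -8.9]
opening: 0.156
```

Run:
```python
from h import *
st();go((.5493,-.0192,.1301),26.65)
```

```text
t 31.93 pos [ 0.5493 -0.0191  0.1295] yaw(y-axis deg) 80.37 zax [-2.0e-04  1.1e-03 -1.0e+00] F [ 4.1  0.1 -8.9] op 0.156 q [-0.25  0.24  1.76  0.    1.14 -1.65]
shift m [-0.     -0.0001 -0.0006] units [-0.    -0.    -0.003]
rot deg [ 5.000e-02 -5.000e-02  5.372e+01] units [ 0.001 -0.001  0.895]
```

Request:
{"method": "arm_command", "body": {
  "motion": "0 0 -.003 0 0 .02 .05; 0 0 -.001 0 0 .02 .05; 0 0 0 0 0 .02 .05; 0 0 -.001 0 0 .02 .05; 0 0 0 0 0 .02 .05; 0 0 -.001 0 0 .02 .05; 0 0 0 0 0 .02 .05; 0 0 -.001 0 0 .02 .05; 0 0 0 0 0 .02 .05; 0 0 0 0 0 .02 .05"
}}

```text
time_s: 32.77
eef_pos: [0.5494, -0.0189, 0.1309]
eef_rot: [-0.0, 0.199, 0.98, 0.001]
wrist_force: [5.1, 0.9, -8.8]
opening: 0.152
```

Run:
```python
from h import *
st();go((.5493,-.0192,.1301),26.65)
c,P=look("pics/30.png")
```

```text
t 32.77 pos [ 0.5494 -0.0189  0.1309] yaw(y-axis deg) 67.02 zax [ 1.0e-04  1.4e-03 -1.0e+00] F [ 5.1  0.9 -8.8] op 0.152 q [-0.25  0.24  1.76  0.    1.15 -1.42]
shift m [-0.     -0.0004  0.0008] units [-0.    -0.002  0.004]
rot deg [ 0.06 -0.05 40.37] units [ 0.001 -0.001  0.673]
```

View pics/30.png

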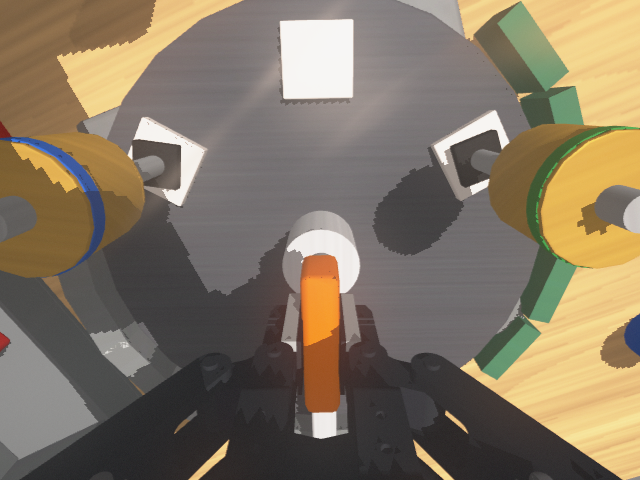

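Turning well; the head moves with the tool and the valves stand. Continue.

Request:
{"method": "arm_command", "body": {
  "motion": "0 0 0 0 0 .02 .05; 0 0 0 0 0 .02 .05; 0 0 0 0 0 .02 .05; 0 0 0 0 0 .02 .05; 0 0 -.001 0 0 .02 .05; 0 0 0 0 0 .02 .05; 0 0 0 0 0 .02 .05; 0 0 -.001 0 0 .02 .05; 0 0 0 0 0 .02 .05; 0 0 0 0 0 .02 .05"
}}

```text
time_s: 33.65
eef_pos: [0.5495, -0.0186, 0.1314]
eef_rot: [-0.0, 0.311, 0.95, 0.001]
wrist_force: [4.7, 0.1, -10.4]
opening: 0.158
```

Request:
{"method": "arm_command", "body": {
  "motion": "0 0 -.001 0 0 .02 .05; 0 0 0 0 0 .02 .05; 0 0 0 0 0 .02 .05; 0 0 -.001 0 0 .02 .05; 0 0 0 0 0 .02 .05; 0 0 0 0 0 .02 .05; 0 0 -.001 0 0 .02 .05; 0 0 0 0 0 .02 .05; 0 0 0 0 0 .02 .05; 0 0 -.001 0 0 .02 .05"
}}

```text
time_s: 34.48
eef_pos: [0.5497, -0.0184, 0.1321]
eef_rot: [-0.0, 0.42, 0.908, 0.001]
wrist_force: [4.8, 1.3, -9.4]
opening: 0.158
```

Run:
```python
from h import *
st();go((.5493,-.0192,.1301),26.65)
```

```text
t 34.48 pos [ 0.5497 -0.0184  0.1321] yaw(y-axis deg) 40.37 zax [ 8.0e-04  2.1e-03 -1.0e+00] F [ 4.8  1.3 -9.4] op 0.158 q [-0.25  0.24  1.76  0.    1.15 -0.96]
shift m [-0.0003 -0.0008  0.002 ] units [-0.002 -0.004  0.01 ]
rot deg [ 0.1  -0.08 13.72] units [ 0.002 -0.001  0.229]
```

Request:
{"method": "arm_command", "body": {
  "motion": "0 0 .002 0 0 .02 .05; 0 0 .002 0 0 .02 .05; 0 0 0 0 0 .02 .05; 0 0 0 0 0 .02 .05; 0 0 0 0 0 .02 .05; 0 0 0 0 0 .02 .05; 0 0 0 0 0 .015 .05; 0 0 0 0 0 .012 .05; 0 0 0 0 0 .008 .05; 0 0 0 0 0 0 .05"
}}

```text
time_s: 35.32
eef_pos: [0.5499, -0.0183, 0.1311]
eef_rot: [-0.0, 0.501, 0.865, 0.001]
wrist_force: [5.4, -0.4, -9.3]
opening: 0.16
```

Run:
```python
from h import *
st();go((.5493,-.0192,.1301),26.65)
c,P=look("pics/31.png")
```

```text
t 35.32 pos [ 0.5499 -0.0183  0.1311] yaw(y-axis deg) 29.86 zax [ 0.0013  0.0024 -1.    ] F [ 5.4 -0.4 -9.3] op 0.16 q [-0.25  0.24  1.76  0.    1.15 -0.77]
shift m [-0.0005 -0.001   0.001 ] units [-0.003 -0.005  0.005]
rot deg [ 0.13 -0.09  3.21] units [ 0.002 -0.001  0.054]
```

View pics/31.png

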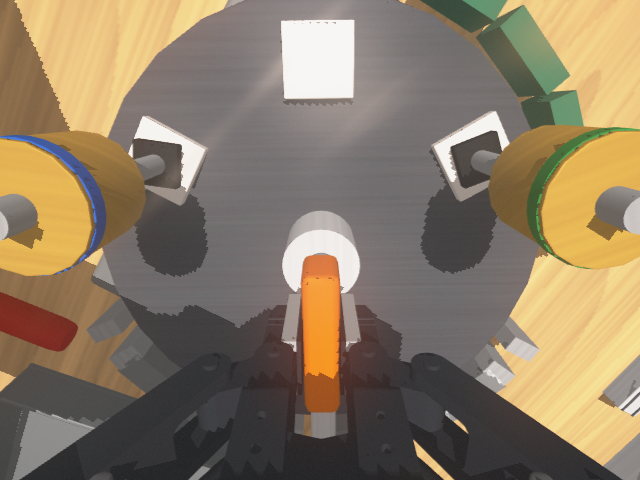

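Request:
{"method": "arm_command", "body": {
  "motion": "0 0 .002 0 0 .016 .05; 0 0 0 0 0 .016 .05; 0 0 0 0 0 .012 .05; 0 0 0 0 0 .006 .05; 0 0 0 0 0 0 .05"
}}

```text
time_s: 35.78
eef_pos: [0.55, -0.0182, 0.1306]
eef_rot: [-0.0, 0.526, 0.851, 0.001]
wrist_force: [4.3, 0.8, -8.4]
opening: 0.154
```

Run:
```python
from h import *
st();go((.5493,-.0192,.1301),26.65)
S=camera("scene"); b=(190,140,420,310)
cv2.imwrite("pics/32s.png",cv2.resize(S["img"][b[1]:b[3],b[0]:b[2],::-1],None,fx=3.4,fy=3.4,interpolation=2))
S=camera("side"); b=(190,150,420,310)
cv2.imwrite("pics/32d.png",cv2.resize(S["img"][b[1]:b[3],b[0]:b[2],::-1],None,fx=3.4,fy=3.4,interpolation=2))
```

```text
t 35.78 pos [ 0.55   -0.0182  0.1306] yaw(y-axis deg) 26.58 zax [ 0.0015  0.0025 -1.    ] F [ 4.3  0.8 -8.4] op 0.154 q [-0.25  0.24  1.76  0.    1.15 -0.72]
shift m [-0.0006 -0.001   0.0005] units [-0.003 -0.005  0.002]
rot deg [ 0.14 -0.09 -0.07] units [ 0.002 -0.001 -0.001]
```

View pics/32s.png

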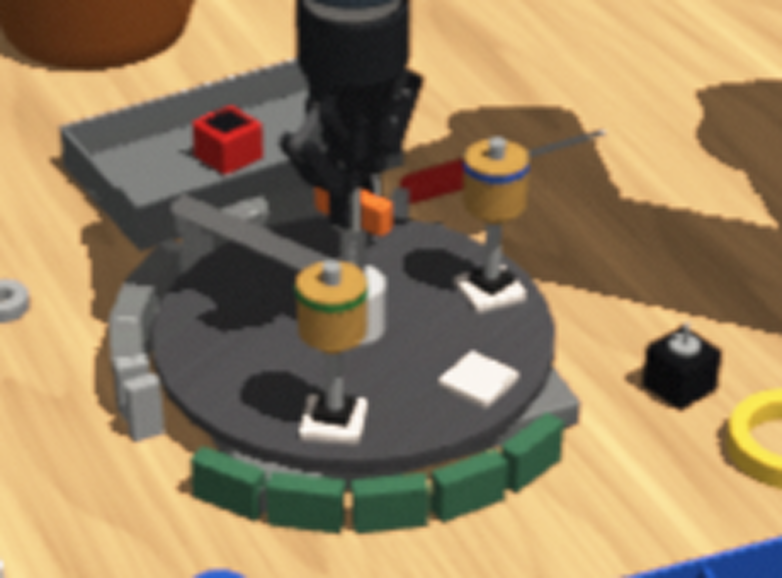

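View pics/32d.png

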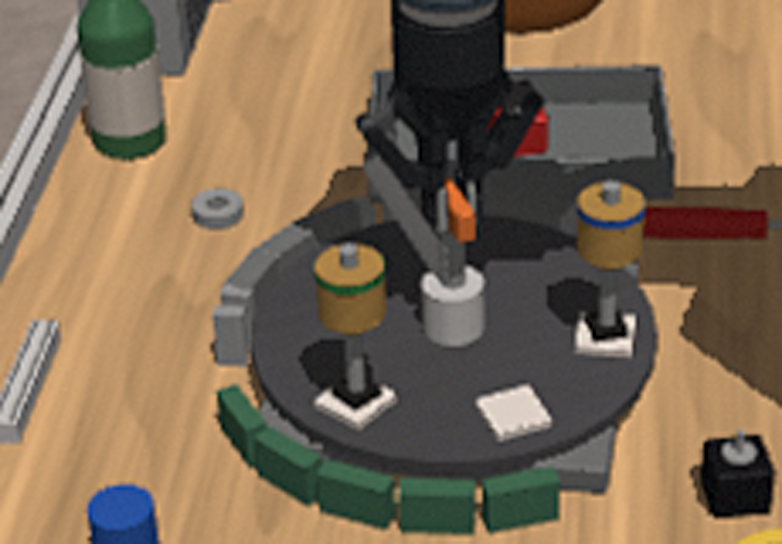

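Request:
{"method": "arm_command", "body": {
  "motion": "0 0 .01 0 0 0 .05; 0 0 .015 0 0 0 .05; 0 0 .015 0 0 0 .05; 0 0 .015 0 0 0 .05"
}}

```text
time_s: 36.22
eef_pos: [0.55, -0.0183, 0.1194]
eef_rot: [0.0, 0.525, 0.851, 0.001]
wrist_force: [4.3, 0.3, -6.9]
opening: 0.156
```

Run:
```python
from h import *
st()
```

```text
t 36.22 pos [ 0.55   -0.0183  0.1194] yaw(y-axis deg) 26.63 zax [ 0.0016  0.0023 -1.    ] F [ 4.3  0.3 -6.9] op 0.156 q [-0.25  0.25  1.76  0.    1.12 -0.72]
```

Request:
{"method": "arm_command", "body": {
  "motion": "0 0 .015 0 0 0 .05; 0 0 .012 0 0 0 .05; 0 0 .008 0 0 0 .05; 0 0 .004 0 0 0 .05"
}}

```text
time_s: 36.55
eef_pos: [0.55, -0.0183, 0.1107]
eef_rot: [-0.0, 0.525, 0.851, 0.001]
wrist_force: [1.2, 2.0, 1.9]
opening: 0.151
```

Run:
```python
from h import *
st()
```

```text
t 36.55 pos [ 0.55   -0.0183  0.1107] yaw(y-axis deg) 26.63 zax [ 0.0014  0.0023 -1.    ] F [1.2 2.  1.9] op 0.151 q [-0.25  0.27  1.77  0.    1.11 -0.72]
```

Request:
{"method": "arm_command", "body": {
  "motion": "0 0 0 0 0 0 .2; 0 0 0 0 0 0 .25; 0 0 0 0 0 0 .35; 0 0 0 0 0 0 .5; 0 0 0 0 0 0 .6; 0 0 -.05 0 0 0 .6; 0 0 -.08 0 0 0 .6; 0 0 -.08 0 0 0 .6; 0 0 -.05 0 0 0 .6; 0 0 0 0 0 0 .6"
}}

```text
time_s: 37.38
eef_pos: [0.5495, -0.0191, 0.1698]
eef_rot: [-0.0, 0.525, 0.851, 0.0]
wrist_force: [0.2, -0.4, 0.9]
opening: 0.599
```

Run:
```python
from h import *
st()
c,P=look("pics/33.png")
S=camera("scene"); b=(190,140,420,310)
cv2.imwrite("pics/33s.png",cv2.resize(S["img"][b[1]:b[3],b[0]:b[2],::-1],None,fx=3.4,fy=3.4,interpolation=2))
```

```text
t 37.38 pos [ 0.5495 -0.0191  0.1698] yaw(y-axis deg) 26.64 zax [-1.e-04  8.e-04 -1.e+00] F [ 0.2 -0.4  0.9] op 0.599 q [-0.25  0.19  1.73  0.    1.22 -0.72]
```

View pics/33.png

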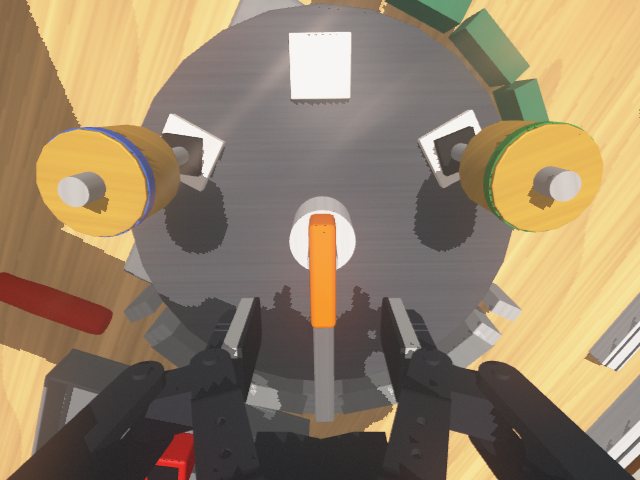

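View pics/33s.png

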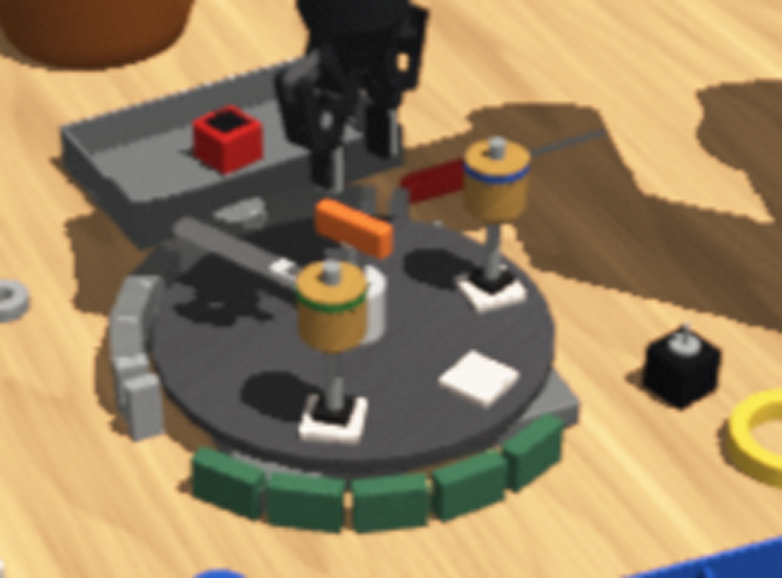

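Request:
{"method": "arm_command", "body": {
  "motion": "0 0 0 0 0 0 .6; 0 0 0 0 0 0 .6; 0 0 0 0 0 0 .6; 0 0 0 0 0 0 .6; 0 0 0 0 0 0 .6; 0 0 0 0 0 0 .6; 0 0 0 0 0 0 .6; 0 0 0 0 0 0 .6"
}}

```text
time_s: 38.15
eef_pos: [0.5457, -0.0183, 0.1631]
eef_rot: [-0.005, 0.525, 0.851, -0.001]
wrist_force: [0.7, 1.2, 0.1]
opening: 0.606
```

Run:
```python
from h import *
st(); go((.5497,-.0187,.1106),26.65)
c,P=look("pics/34.png")
A=pj(c,[(.5497,-.0187,.137)],P);print(A)
```

```text
t 38.15 pos [ 0.5457 -0.0183  0.1631] yaw(y-axis deg) 26.63 zax [-0.0103  0.0034 -0.9999] F [0.7 1.2 0.1] op 0.606 q [-0.25  0.2   1.74  0.    1.22 -0.72]
shift m [-0.0026  0.0038  0.0524] units [-0.013  0.019  0.262]
rot deg [-0.44 -0.44 -0.02] units [-0.007 -0.007 -0.   ]
[[330.18644544 286.71967888]]
```

Request:
{"method": "arm_command", "body": {
  "motion": "-.01 .015 .03 -.007 -.007 0 .6; 0 0 .06 0 0 0 .6; 0 0 .06 0 0 0 .6; 0 0 .04 0 0 0 .6; 0 0 .02 0 0 0 .6; 0 0 0 0 0 0 .6"
}}

```text
time_s: 38.7
eef_pos: [0.5495, -0.0187, 0.1165]
eef_rot: [0.001, 0.525, 0.851, 0.0]
wrist_force: [1.1, 0.4, -0.4]
opening: 0.6
```

Run:
```python
from h import *
st(); go((.5497,-.0187,.1106),26.65)
c,P=look("pics/35.png")
```

```text
t 38.7 pos [ 0.5495 -0.0187  0.1165] yaw(y-axis deg) 26.63 zax [ 1.e-03 -3.e-04 -1.e+00] F [ 1.1  0.4 -0.4] op 0.6 q [-0.25  0.26  1.77 -0.    1.12 -0.71]
shift m [-0.0001  0.0002  0.0059] units [-0.001  0.001  0.029]
rot deg [ 0.04  0.04 -0.02] units [ 0.001  0.001 -0.   ]
```

View pics/35.png

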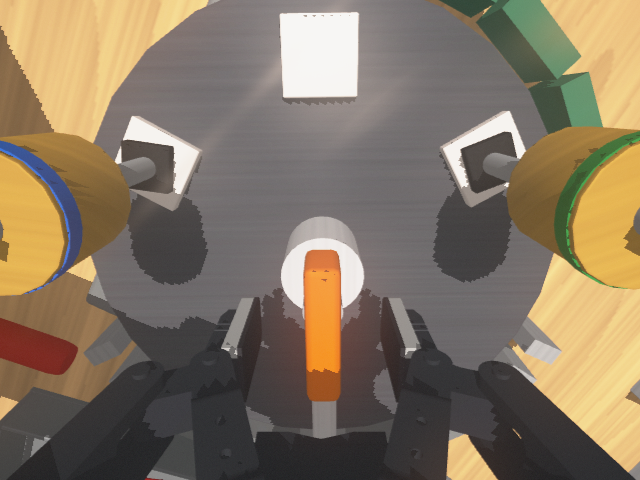

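Request:
{"method": "arm_command", "body": {
  "motion": "0 .002 .015 0 0 0 .5; 0 0 .013 0 0 0 .4; 0 0 .003 0 0 0 .3; 0 0 0 0 0 0 .25; 0 0 0 0 0 0 .2; 0 0 0 0 0 0 .1; 0 0 0 0 0 0 .05; 0 0 0 0 0 0 .05; 0 0 0 0 0 0 .05"
}}

```text
time_s: 39.5
eef_pos: [0.5504, -0.0189, 0.1114]
eef_rot: [0.001, 0.525, 0.851, 0.0]
wrist_force: [0.7, 0.1, -1.6]
opening: 0.153
```

Run:
```python
from h import *
st()
```

```text
t 39.5 pos [ 0.5504 -0.0189  0.1114] yaw(y-axis deg) 26.64 zax [ 0.0024 -0.0014 -1.    ] F [ 0.7  0.1 -1.6] op 0.153 q [-0.25  0.27  1.77 -0.    1.11 -0.71]
```

Request:
{"method": "arm_command", "body": {
  "motion": "0 0 -.015 0 0 0 .05; 0 0 -.02 0 0 0 .05; 0 0 -.02 0 0 0 .05; 0 0 -.02 0 0 0 .05; 0 0 -.015 0 0 0 .05; 0 0 -.008 0 0 0 .05; 0 0 -.002 0 0 0 .05"
}}

```text
time_s: 40.08
eef_pos: [0.5503, -0.0189, 0.1306]
eef_rot: [0.001, 0.525, 0.851, 0.0]
wrist_force: [4.0, -0.6, -9.4]
opening: 0.152
```

Run:
```python
from h import *
st(); go((.5497,-.0187,.131),-33.35)
```

```text
t 40.08 pos [ 0.5503 -0.0189  0.1306] yaw(y-axis deg) 26.64 zax [ 0.0023 -0.001  -1.    ] F [ 4.  -0.6 -9.4] op 0.152 q [-0.25  0.24  1.76 -0.    1.14 -0.71]
shift m [ 0.0004 -0.0005 -0.0004] units [ 0.002 -0.002 -0.002]
rot deg [1.400e-01 5.000e-02 5.999e+01] units [0.002 0.001 1.   ]
```

Request:
{"method": "arm_command", "body": {
  "motion": "0 0 -.002 0 0 .008 .05; 0 0 -.001 0 0 .012 .05; 0 0 0 0 0 .016 .05; 0 0 0 0 0 .02 .05; 0 0 -.001 0 0 .02 .05; 0 0 0 0 0 .02 .05; 0 0 -.001 0 0 .02 .05; 0 0 0 0 0 .02 .05; 0 0 -.001 0 0 .02 .05; 0 0 0 0 0 .02 .05"
}}

```text
time_s: 40.92
eef_pos: [0.5504, -0.0188, 0.1312]
eef_rot: [0.001, 0.609, 0.793, 0.0]
wrist_force: [3.5, -0.3, -9.3]
opening: 0.153
```

Request:
{"method": "arm_command", "body": {
  "motion": "0 0 -.001 0 0 .02 .05; 0 0 0 0 0 .02 .05; 0 0 0 0 0 .02 .05; 0 0 -.001 0 0 .02 .05; 0 0 0 0 0 .02 .05; 0 0 0 0 0 .02 .05; 0 0 -.001 0 0 .02 .05; 0 0 0 0 0 .02 .05; 0 0 0 0 0 .02 .05; 0 0 0 0 0 .02 .05"
}}

```text
time_s: 41.75
eef_pos: [0.5505, -0.0188, 0.1319]
eef_rot: [0.001, 0.697, 0.717, 0.001]
wrist_force: [3.8, -0.6, -9.3]
opening: 0.16
```

Run:
```python
from h import *
st(); go((.5497,-.0187,.131),-33.35)
c,P=look("pics/36.png")
```

```text
t 41.75 pos [ 0.5505 -0.0188  0.1319] yaw(y-axis deg) 1.68 zax [ 0.0029 -0.001  -1.    ] F [ 3.8 -0.6 -9.3] op 0.16 q [-0.25  0.24  1.76 -0.    1.15 -0.28]
shift m [ 0.0002 -0.0008  0.0009] units [ 0.001 -0.004  0.005]
rot deg [1.700e-01 1.000e-02 3.503e+01] units [0.003 0.    0.584]
```

View pics/36.png

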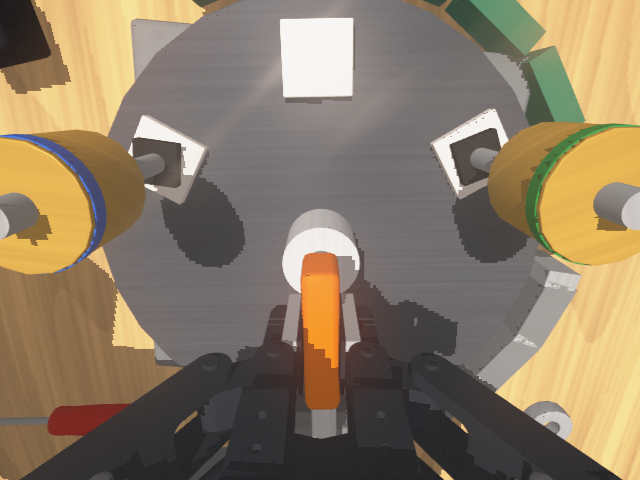

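Request:
{"method": "arm_command", "body": {
  "motion": "0 0 .003 0 0 .02 .05; 0 0 0 0 0 .02 .05; 0 0 0 0 0 .02 .05; 0 0 0 0 0 .02 .05; 0 0 -.001 0 0 .02 .05; 0 0 0 0 0 .02 .05; 0 0 0 0 0 .02 .05; 0 0 -.001 0 0 .02 .05; 0 0 0 0 0 .02 .05; 0 0 0 0 0 .02 .05"
}}

```text
time_s: 42.63
eef_pos: [0.5506, -0.0188, 0.1318]
eef_rot: [0.001, 0.775, 0.632, 0.001]
wrist_force: [4.2, -1.1, -9.5]
opening: 0.15
```

Request:
{"method": "arm_command", "body": {
  "motion": "0 0 0 0 0 .02 .05; 0 0 0 0 0 .02 .05; 0 0 0 0 0 .02 .05; 0 0 -.001 0 0 .02 .05; 0 0 0 0 0 .02 .05; 0 0 0 0 0 .02 .05; 0 0 0 0 0 .02 .05; 0 0 0 0 0 .02 .05; 0 0 0 0 0 .02 .05; 0 0 0 0 0 .02 .05"
}}

```text
time_s: 43.47
eef_pos: [0.5508, -0.0189, 0.132]
eef_rot: [0.001, 0.843, 0.537, 0.001]
wrist_force: [4.1, -0.8, -9.9]
opening: 0.155
```

Run:
```python
from h import *
st(); go((.5497,-.0187,.131),-33.35)
```

```text
t 43.47 pos [ 0.5508 -0.0189  0.132 ] yaw(y-axis deg) -24.98 zax [ 3.4e-03 -9.0e-04 -1.0e+00] F [ 4.1 -0.8 -9.9] op 0.155 q [-0.25  0.24  1.76 -0.    1.15  0.19]
shift m [-0.0003 -0.001   0.001 ] units [-0.002 -0.005  0.005]
rot deg [ 0.19 -0.05  8.37] units [ 0.003 -0.001  0.139]
```

Request:
{"method": "arm_command", "body": {
  "motion": "0 0 .003 0 0 .02 .05; 0 0 0 0 0 .02 .05; 0 0 0 0 0 .02 .05; 0 0 0 0 0 .015 .05; 0 0 0 0 0 .012 .05; 0 0 0 0 0 .008 .05; 0 0 0 0 0 0 .05"
}}

```text
time_s: 44.05
eef_pos: [0.5508, -0.0189, 0.1314]
eef_rot: [0.001, 0.872, 0.489, 0.001]
wrist_force: [4.3, -0.7, -9.0]
opening: 0.155
```

Run:
```python
from h import *
st(); go((.5497,-.0187,.131),-33.35)
```

```text
t 44.05 pos [ 0.5508 -0.0189  0.1314] yaw(y-axis deg) -31.45 zax [ 3.5e-03 -9.0e-04 -1.0e+00] F [ 4.3 -0.7 -9. ] op 0.155 q [-0.25  0.24  1.76  0.    1.14  0.3 ]
shift m [-0.0004 -0.0011  0.0004] units [-0.002 -0.005  0.002]
rot deg [ 0.19 -0.06  1.9 ] units [ 0.003 -0.001  0.032]
```

Request:
{"method": "arm_command", "body": {
  "motion": "0 0 .001 0 0 .01 .05; 0 0 0 0 0 .012 .05; 0 0 0 0 0 .007 .05; 0 0 0 0 0 0 .05; 0 0 0 0 0 0 .05"
}}

```text
time_s: 44.47
eef_pos: [0.5508, -0.0189, 0.1312]
eef_rot: [0.001, 0.88, 0.474, 0.001]
wrist_force: [4.9, -1.1, -9.0]
opening: 0.154
```

Run:
```python
from h import *
st(); go((.5497,-.0187,.131),-33.35)
```

```text
t 44.47 pos [ 0.5508 -0.0189  0.1312] yaw(y-axis deg) -33.38 zax [ 3.5e-03 -8.0e-04 -1.0e+00] F [ 4.9 -1.1 -9. ] op 0.154 q [-0.25  0.24  1.76  0.    1.14  0.33]
shift m [-0.0004 -0.0011  0.0002] units [-0.002 -0.005  0.001]
rot deg [ 0.19 -0.07 -0.03] units [ 0.003 -0.001 -0.001]
```

Exactly 60°. Lower gently.

Request:
{"method": "arm_command", "body": {
  "motion": "0 0 .01 0 0 0 .05; 0 0 .015 0 0 0 .05; 0 0 .015 0 0 0 .05; 0 0 .015 0 0 0 .05"
}}

```text
time_s: 44.8
eef_pos: [0.5509, -0.0189, 0.12]
eef_rot: [0.001, 0.88, 0.474, 0.001]
wrist_force: [4.4, -0.8, -7.1]
opening: 0.154
```

Run:
```python
from h import *
st()
```

```text
t 44.8 pos [ 0.5509 -0.0189  0.12  ] yaw(y-axis deg) -33.37 zax [ 0.0037 -0.001  -1.    ] F [ 4.4 -0.8 -7.1] op 0.154 q [-0.25  0.25  1.76 -0.    1.12  0.33]
```

Request:
{"method": "arm_command", "body": {
  "motion": "0 0 .015 0 0 0 .05; 0 0 .012 0 0 0 .05; 0 0 .007 0 0 0 .05; 0 0 .003 0 0 0 .05"
}}

```text
time_s: 45.13
eef_pos: [0.5509, -0.0189, 0.1115]
eef_rot: [0.001, 0.88, 0.474, 0.001]
wrist_force: [2.9, -1.1, -6.4]
opening: 0.153
```

Run:
```python
from h import *
st()
```

```text
t 45.13 pos [ 0.5509 -0.0189  0.1115] yaw(y-axis deg) -33.36 zax [ 3.4e-03 -9.0e-04 -1.0e+00] F [ 2.9 -1.1 -6.4] op 0.153 q [-0.25  0.27  1.77 -0.    1.11  0.33]
```

Just at home height; release gently, then withdraw upward.

Request:
{"method": "arm_command", "body": {
  "motion": "0 0 .003 0 0 0 .05; 0 0 0 0 0 0 .2; 0 0 0 0 0 0 .25; 0 0 0 0 0 0 .35; 0 0 0 0 0 0 .5; 0 0 0 0 0 0 .6; 0 0 -.05 0 0 0 .6; 0 0 -.08 0 0 0 .6; 0 0 -.1 0 0 0 .6; 0 0 -.1 0 0 0 .6"
}}

```text
time_s: 45.97
eef_pos: [0.5478, -0.018, 0.1795]
eef_rot: [-0.002, 0.88, 0.474, -0.002]
wrist_force: [0.4, 1.1, 0.1]
opening: 0.598
```

Request:
{"method": "arm_command", "body": {
  "motion": "0 0 -.15 0 0 0 .6; 0 0 -.15 0 0 0 .6; 0 0 -.1 0 0 0 .6; 0 0 -.05 0 0 0 .6; 0 0 0 0 0 0 .6; 0 0 0 0 0 0 .6; 0 0 0 0 0 0 .6"
}}

```text
time_s: 46.55
eef_pos: [0.5494, -0.0181, 0.2828]
eef_rot: [0.002, 0.88, 0.475, 0.002]
wrist_force: [0.1, 0.7, 0.1]
opening: 0.598
```

Run:
```python
from h import *
st()
c,P=look("pics/40.png")
S=camera("scene"); b=(190,140,420,310)
cv2.imwrite("pics/40s.png",cv2.resize(S["img"][b[1]:b[3],b[0]:b[2],::-1],None,fx=3.4,fy=3.4,interpolation=2))
D=camera("side"); b=(190,150,420,310)
cv2.imwrite("pics/40d.png",cv2.resize(D["img"][b[1]:b[3],b[0]:b[2],::-1],None,fx=3.4,fy=3.4,interpolation=2))
```

```text
t 46.55 pos [ 0.5494 -0.0181  0.2828] yaw(y-axis deg) -33.34 zax [ 0.0057 -0.0015 -1.    ] F [0.1 0.7 0.1] op 0.598 q [-0.25  0.08  1.61 -0.    1.44  0.33]
```

View pics/40.png

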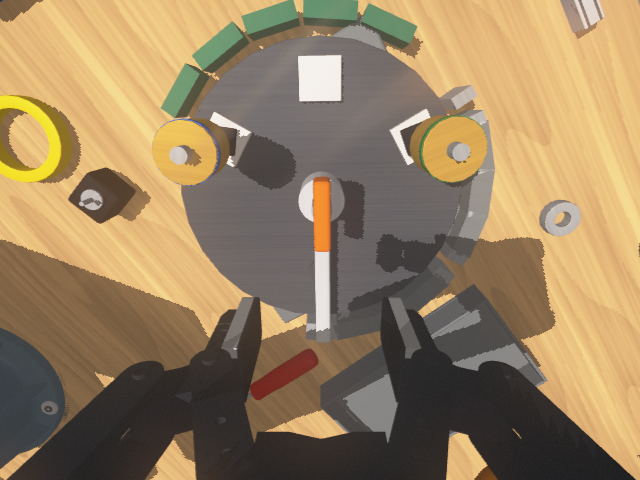

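View pics/40s.png

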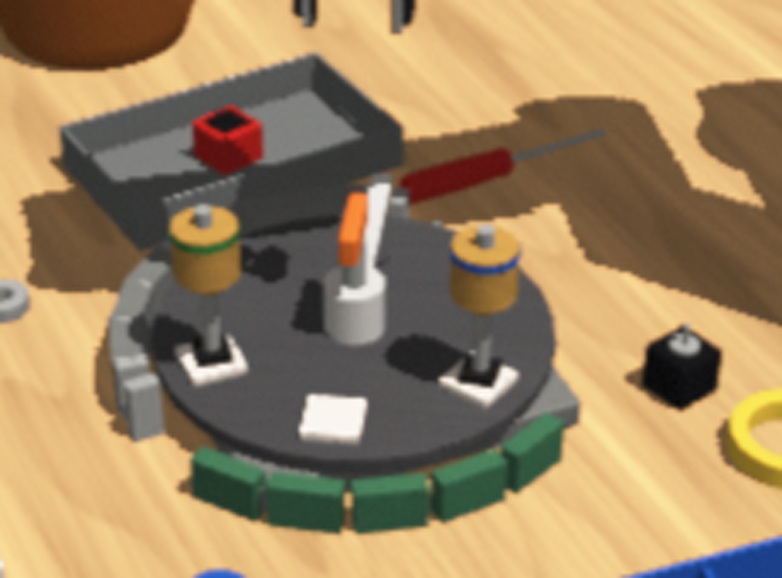

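View pics/40d.png

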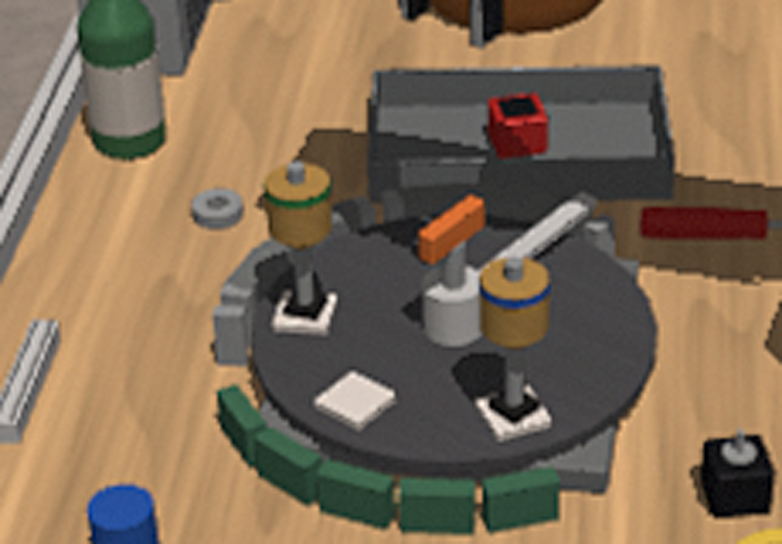

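Run:
```python
from h import *
S=camera("scene");D=camera("side");c,P=look()
def cen(c,box):
    h=cv2.cvtColor(c["img"],cv2.COLOR_RGB2HSV);m=cv2.inRange(h,np.array((5,190,90)),np.array((14,255,255)))
    k=np.zeros_like(m);k[box[1]:box[3],box[0]:box[2]]=1;M=cv2.moments(m*k,True);return (M["m10"]/M["m00"],M["m01"]/M["m00"]),M["m00"]
s,a=cen(S,(280,190,310,222));d,b=cen(D,(305,200,340,232));print(s,a,d,b)
print("handle",tri([(S,s,S["pose"]),(D,d,D["pose"])]).round(4))
seg(c,(5,150,60),(20,255,255),(300,165,340,260),.137,P)
```

```text
(293.04761904761904, 207.16190476190476) 105.0 (322.27027027027026, 216.87027027027028) 185.0
handle [ 0.5514 -0.0226  0.1224]
px 322.4 213.9 world mm [551.2 -19. ] [61.6 13.8] 57.2
```

Request:
{"method": "arm_command", "body": {
  "motion": "0 0 0 0 0 0 .6; 0 0 0 0 0 0 .6; 0 0 0 0 0 0 .6; 0 0 0 0 0 0 .6; 0 0 0 0 0 0 .6; 0 0 0 0 0 0 .6"
}}

```text
time_s: 47.35
eef_pos: [0.5486, -0.018, 0.2804]
eef_rot: [0.0, 0.88, 0.475, 0.0]
wrist_force: [0.1, 0.2, 0.2]
opening: 0.598
```

Run:
```python
from h import *
st(); print(hand_in())
```

```text
t 47.35 pos [ 0.5486 -0.018   0.2804] yaw(y-axis deg) -33.34 zax [ 1.1e-03 -3.0e-04 -1.0e+00] F [0.1 0.2 0.2] op 0.598 q [-0.25  0.08  1.62 -0.    1.44  0.33]
the job is handed in; nothing more can be done
None
```

I put the one red cover in the grey crate and stood the two brass valves on pads: blue band on pad_c, green band on pad_a. I then turned the head two 60° stops clockwise, lowering and letting go of the T-handle at each stop. The job was handed in at 47 s of the 210 s allowed; hand-in reports no verdict.

**Last checks before hand-in:**
- **Cover:** it lay flat in the crate in both fixed camera views. In one earlier wrist view it looked turned, but I put that down to perspective.
- **Valves:** both stood upright, and their feet looked centred on the pads by eye; I did not measure those offsets. The two pink look-alikes were not touched.
- **Head:** the bar of the handle measured 57.2° against an expected 56.7°, within the 0.05 rad allowed.
- **Pin:** the handle measured 122 mm above the bench, the same as my reading at the start (nominal 125 mm). I took that as pin home.
- **Clear of everything:** the gripper was open and clear, with about 0 N on the wrist.

**One disagreement:** just before the last release the wrist still read −6.4 N at home height, where the first stop had read +1.9 N. The handle height after release showed the plunger down.

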